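# Tip a cast housing onto its flange and seat it in the corner stop

### The arm

A 6-joint arm with a two-finger parallel gripper is mounted at the origin on the work surface. World frame = base frame: x ahead of the robot, y to its left, z up, the work surface at z = 0. Lengths are in m, angles in rad, forces in N, time in s.
With the tool pointing down it reaches from about 0.375 to 0.9 m from the base axis. Payload 3.1 kg.
Tool frame: the origin (TCP) lies midway between the tips of the shut fingers; the grasp point (between the pads) lies 19 mm behind it; y points along the fingers, x is the direction in which the jaws open and shut, and the axes are right-handed (so a half turn about y gives the same grasp; the last joint's range is limited). The gripper opens to 87 mm and grips with 3 to 60 N. Pads are 19 mm wide; open, the fingers measure 117 mm over their backs; the gripper's body (75 mm by 190 mm) begins 51 mm behind the grasp point.
Start: joints at [1.149, 0.527, 1.433, -0, 1.181, -0.178], TCP at [0.151, 0.607, 0.196] pointing down, gripper open.
Joint ranges: [-3.08, 3.08], [-0.75, 2.2], [0.22, 2.44], [-1.43, 4.57], [0, 2.65], [-2.85, 2.85]. Speed limits (rad/s): [2.79, 2.79, 3.14, 3.14, 3.14, 3.14].

### API

Orientations are given as a unit quaternion [x, y, z, w].
In Python, from rig import * gives the robot as it stands.
- The arm moves only by the tool jog_arm, never from a script. Its argument "series" is a list of rows, each a list of 7 numbers: the shift along the tool's x, y, z in mm, then the turn, a rotation vector about the tool's x, y, z in rad, then the gripper's target within -1 to 1 (shut at 1, half-way at 0, fully open at -1). A call has 1 to 20 rows; each row is the pose to reach, as a shift and turn from the pose commanded when the call began, along the tool's axes at that moment; what a row does not reach only later rows make up. A row lasts 1/8 s, in which the tool goes at most 62.5 mm and 10.7 degrees, less where a joint would pass 70% of its speed; a pose out of reach is approached as far as the arm can. A call with a gripper value outside its range is refused whole. The fingers move at their own pace and stop on an object; "grip_force" is the grip in N (left out, the last holds). Time passes only in rows, so rows that repeat a pose let the fingers close. It gives the time, the measured TCP pose, the force and the opening at its end, in the units of the state.
- get_obs(): the state, without advancing time (a new reading comes with each control period).
- camera(name): name is "scene" or "top" or "wrist"; returns a dict with "img" (400x640x3 uint8, red, green, blue), "depth" (400x640 float32, m along the optical axis (not along the pixel's ray), 0 where there is no reading), "camera_matrix" (3x3 intrinsics, pixels), "rvec" (rotation vector, rad) and "tvec" (3), from world to camera coordinates, as OpenCV has them. Camera axes: x right, y down, z forward; pixel columns grow to the right and rows downward; lengths in m; the calibration is good to about 2 mm. A picture is of the moment at which its call begins.
- hand_in(): hands the job in, once; it reports no verdict.
The state is a dict: "time": time; "q": joint angles; "joint_velocities": joint speeds; "joint_torque": joint torques, N m; "position": TCP position; "tool_rot": TCP orientation; "ft_force": force on the tool from outside, world axes, zero at the start; "moment": the same for the moment, N m; "grip_width": finger opening in m.
Only numpy, scipy, OpenCV 4.12 (cv2) and the standard library are available. Lean on these libraries where they do the work, as an engineer would, in place of code of your own. Each camera call takes 0.05 s, during which the arm holds its last target.

### The job

The hollow cast housing standing on end on the bench mat has to lie in the steel corner stop for drilling. Without picking it up, push it high on its boss side so that it topples onto its open flanged face; then slide it, top end leading, squarely against the long rail and press it there for a moment, and after that slide it along the rail until it is pressed home against the screw pad of the short stop, whose setting you have to feel for. Each press is firm but gentle (about 8 N more than sliding takes, kept up for a moment, and the fingers should never load the housing with more than 25 N); leave it flush with both, let go, and leave the other things where they are.

Things in the scene. Friction and masses are not known exactly. Their poses are not given: they have to be found in the camera images.
- housing: Hollow cast-aluminium housing, 0.33-0.59 kg, loose, standing on end, 140 mm tall. Origin: centre of its underside; z up its length. Box 55 mm deep (x -27.5 to 27.5), 88 mm wide (y). Closed -x face, towards the robot, has a round boss, 50 mm across, 12 mm proud, centre z = 55 mm; it is plain above z = 80. +x face open, with two flange ears 8 mm thick widening it to 100 mm (y -50 to 50), full length.
- housing_top (a point): Centre of the housing's top end face (housing frame 0, 0, 140 mm); this face must finish flush against the long rail. The centre of mass lies about 8 mm behind mid-depth (to the boss): pushed at z = 120 mm, the housing must be pushed some 65 mm before it falls by itself. Pushed above z = 100 mm it tips, pushed low it slides.
- housing_side (a point): Middle of the outer edge of the +y flange ear (housing frame 23.5, 50, 70 mm); it must finish flush against the short stop's pad. In the end the +x face is down on the mat, the boss up, housing z points level to the rail and housing y to the short stop.
- housing_mid (a point): Centre of the housing's box (housing frame 0, 0, 70 mm), 70 mm above the mat when standing, 27.5 mm when lying on the flanged face (box then 55 mm high, 67 mm with the boss). Sliding it on the mat takes about 2 to 7 N; fingers that drag down on it while pushing (friction about 1) add to that, and less of the push reaches the rail.
- jig: Rigid L of steel angle fixed on the mat; place and yaw vary. Origin: inner corner, at mat level. x: square to the long rail, away from the robot; rail's inner face is x = 0, from y = 0 to -300 mm; short stop's inner face is y = 0, from x = 0 to -160 mm. Both 30 mm high, 22 mm thick. The housing starts on the -x, -y side, front face 178-208 mm from the rail, yaw within 0.2 rad of the jig's.
- rail: The long rail of the corner stop, fixed to the jig, same origin and axes as the jig.
- stop: The short stop of the corner stop, fixed to the jig, same origin and axes as the jig. A flat steel stop pad on a screw, 56 mm wide, centred at x = -70 mm and 15 mm above the mat, stands out from its inner face towards -y by 6 to 30 mm; it is set differently each time, is rigid, and its setting is not measured: it has to be found by touch (or seen).
- bearing: Bystander: steel bearing ring, 52 mm across, 16 mm high, lying to the left of the standing housing, in front of the short stop. Origin: centre of its underside.
- cover: Bystander: shallow aluminium dish, 70 mm across, 22 mm high, on the mat to the right. Origin: centre of its underside.
- screwdriver: Bystander: screwdriver lying on the mat to the left. Origin: underside, near its middle; x along it.
- spanner: Bystander: steel spanner lying on the mat to the right. Origin: underside, near its middle; x along it.
- spray: Bystander: white spray can, 64 mm across, 190 mm tall, left. Origin: centre of its underside.
- jar: Bystander: screw-top jar, 68 mm across, 80 mm tall, right. Origin: centre of its underside.
- tin: Bystander: open steel pot, 100 mm across, 100 mm tall, left. Origin: centre of its underside. The mat is 3 mm thick (its top is at z = 3 mm in the world), 500 mm by 680 mm; tin, spray can and jar stand on the bare bench.
Things that resemble listed ones, but are neither listed nor needed, are in the scene too. What is shaped like the housing but green or turquoise is not meant.

How it is judged:
On the way, in this order (a step that is already met when the one before it is completed fails the run):
1. the housing has been toppled onto its open flanged face and lies still (angle between housing's own x axis and vertical above 3.05 rad and linear speed of housing below 0.05 m/s), for 0.2 s.
2. lying flat and square, the housing is pressed against the long rail with more than 3 N (angle between housing's own x axis and vertical above 3.05 rad and contact force between housing and rail above 3 N and angle between the z axis of housing and the x axis of jig, either way round below 0.04 rad), for 0.25 s.
3. lying flat, the housing is pressed against the short stop's pad with more than 3 N (angle between housing's own x axis and vertical above 3.05 rad and contact force between housing and stop above 3 N), for 0.25 s.
At the end, for the whole second after the job is handed in: The housing lies at rest on its open flanged face (within 0.09 rad), boss up, its former top end within 3 mm of the long rail, its +y flange edge where the stop pad can be (4 to 32.5 mm short of the short stop's inner face), square to the rail within 0.03 rad (angle between housing's own x axis and vertical above 3.05 rad and x of housing_top in the frame of jig between -0.003 and 0.003 m and y of housing_side in the frame of jig between -0.0325 and -0.004 m and angle between the z axis of housing and the x axis of jig, either way round below 0.03 rad and linear speed of housing below 0.01 m/s); the robot touches nothing.
It fails at once if the robot loads the housing with more than 25 N (contact force between any of the fingers, the arm and housing above 25 N).
It fails at once if the housing is lifted (its centre more than 105 mm above the bench) (height (world z) of housing_mid above 0.105 m).
It fails at once if one of the other loose things is moved by more than 25 mm (distance of any of bearing, cover, screwdriver, spanner, spray, jar, tin from where it was at the start of the episode above 0.025 m).
It also fails if it takes over 72 s, if anything falls off the work surface, if the arm or the gripper's body presses on something with over 40 N, if the wrist force passes 120 N, or if a joint passes its speed limit or range.

## Working session

There is one attempt and no reset: what is moved stays moved. The work goes in short steps, Python scripts to look and compute and a tool call to move; the robot and the scene stay as the last step left them, time stands still between calls to the robot, and variables do not carry over. Pictures are saved under pics/ and viewed, and the job is handed in when it is done.

Besides the shell and the picture viewer there is one more tool, called after "Call:" by a JSON object that holds its "api" and its "payload", one argument or row to a line. jog_arm: Moves the arm, as the interface text tells. Its arguments: {"type":"object","properties":{"series":{"type":"array","items":{"type":"array","items":{"type":"number"}}},"grip_force":{"type":"number"}},"required":["series"]}

```bash
ls; mkdir -p pics
python3 - <<'E'
from rig import *
import cv2
o=get_obs()
for k in o: print(k,o[k])
for n in ["scene","top"]:
    c=camera(n); cv2.imwrite(f"pics/{n}0.png",c["img"][:,:,::-1])
    import numpy as np
    R=cv2.Rodrigues(np.array(c["rvec"]))[0]; print(n,c["camera_matrix"],-R.T@np.array(c["tvec"]).ravel())
E
```

```text
pics
time 0.0
q [ 1.14848187e+00  5.28464078e-01  1.43389189e+00  1.20381399e-05
  1.18138887e+00 -1.78496427e-01]
joint_velocities [-0.00101437 -0.0004271  -0.00042349 -0.00195188  0.0001971   0.00219953]
joint_torque [-1.53412653e-03 -4.40032053e+01 -1.76594085e+01  6.32119621e-02
  5.83498925e-02 -1.52265252e-04]
position [0.15052115 0.60579906 0.19507629]
tool_rot [ 0.55744472  0.43480898 -0.43615898 -0.5567422 ]
ft_force [-0.21130238  0.24881703  1.01038346]
moment [-0.04283095 -0.0105397  -0.00092166]
grip_width 0.08720352368099438
scene [[406.49681488   0.         317.53247349]
 [  0.         406.49681488 196.99117782]
 [  0.           0.           1.        ]] [1.04056772 0.52071178 0.8358414 ]
top [[401.8900399    0.         320.73078595]
 [  0.         401.8900399  197.29008974]
 [  0.           0.           1.        ]] [ 0.39709046 -0.06192091  1.22962868]
```

View pics/scene0.png

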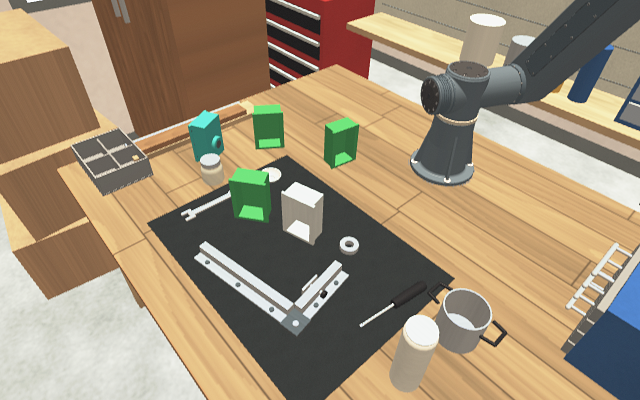

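View pics/top0.png

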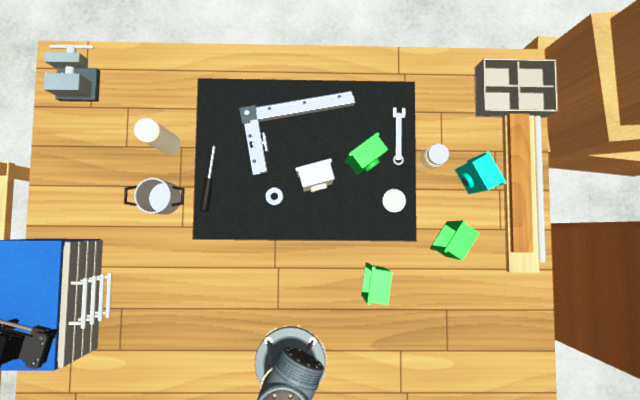

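The white-silver housing is at top-view (315,175) and scene (302,210). The green one beside it at top (367,152) and the other green or turquoise boxes are look-alikes. The jig's corner is at top (248,113), with the pad near (264,141). Next I'll take an enlarged crop and depth-based points.

```bash
cat > h.py <<'E'
from rig import *
import cv2, numpy as np
def cloud(c):
    K=np.array(c["camera_matrix"]); R=cv2.Rodrigues(np.array(c["rvec"]))[0]; t=np.array(c["tvec"]).ravel()
    d=c["depth"]; v,u=np.mgrid[:400,:640]
    P=np.stack([(u-K[0,2])/K[0,0]*d,(v-K[1,2])/K[1,1]*d,d],-1)
    W=(P-t)@R
    W[d==0]=np.nan
    return W
def line(P):
    vx,vy,x,y=cv2.fitLine(P.astype(np.float32),cv2.DIST_HUBER,0,0.001,0.001).ravel()
    return np.array([x,y]),np.array([vx,vy])
E
python3 - <<'E'
from h import *
for n in ["scene","top"]:
    c=camera(n); W=cloud(c); np.savez(f"{n}0.npz",W=W,img=c["img"])
    img=c["img"]; x0,y0=(230,85) if n=="top" else (180,160)
    cr=img[y0:y0+(130 if n=="top" else 180),x0:x0+(180 if n=="top" else 200)]
    cv2.imwrite(f"pics/{n}crop.png",cv2.resize(cr,None,fx=4 if n=="top" else 3,fy=4 if n=="top" else 3,interpolation=cv2.INTER_CUBIC)[:,:,::-1])
    hsv=cv2.cvtColor(img,cv2.COLOR_RGB2HSV)
    gray=(hsv[...,1]<60)
    onmat=(W[...,0]>0.3)&(W[...,0]<0.95)&(abs(W[...,1])<0.4)
    m=gray&onmat&(W[...,2]>0.135)&(W[...,2]<0.15)
    k,l,s,ce=cv2.connectedComponentsWithStats(m.astype(np.uint8))
    for i in range(1,k):
        if s[i,4]>30:
            P=W[l==i]; print(n,"htop",s[i],P.mean(0),cv2.minAreaRect(P[:,:2].astype(np.float32)*1000))
    m=gray&onmat&(W[...,2]>0.027)&(W[...,2]<0.039)
    k,l,s,ce=cv2.connectedComponentsWithStats(m.astype(np.uint8))
    for i in range(1,k):
        if s[i,4]>30:
            P=W[l==i]; print(n,"jig",s[i],P.mean(0),np.median(P[:,2]))
E
```

```text
scene htop [281 182  43  28 628] [ 0.54795269 -0.06549049  0.14564498] ((545.3677978515625, -69.16644287109375), (59.81774139404297, 100.45697021484375), 16.754316329956055)
scene htop [399 341  22  21 110] [0.67697242 0.37911737 0.14250535] ((675.4143676757812, 375.7724609375), (12.42055606842041, 48.0510139465332), 1.86562979221344)
scene jig [283 214  26  13  83] [ 0.54916377 -0.09807704  0.03291421] 0.03294408689921924
scene jig [ 199  241  143   71 1664] [0.72005122 0.02131365 0.03554548] 0.036071688203197366
scene jig [301 274  17  18  67] [0.65588188 0.08511489 0.03147189] 0.031441325783819314
scene jig [392 280  35  25 286] [0.49449388 0.25924062 0.03051871] 0.030642032737639005
scene jig [446 306  30  13  97] [0.4452649  0.36794231 0.03273574] 0.03269319035101288
scene jig [439 330  13  15  51] [0.53156048 0.38367737 0.03314562] 0.033043448297227676
scene jig [390 371  21  17  65] [0.67692622 0.38009661 0.03313762] 0.03260664348489871
top htop [295 159  39  28 669] [ 0.54650371 -0.06765511  0.14320995] ((546.3563232421875, -67.37619018554688), (55.3459358215332, 98.59320068359375), 15.71061897277832)
top jig [ 250   96  105   77 1123] [0.71987281 0.01344674 0.03326508] 0.03320026226854255
top jig [200 178  11  34 127] [0.49502829 0.25951865 0.02934017] 0.028838269868694373
```

View pics/topcrop.png

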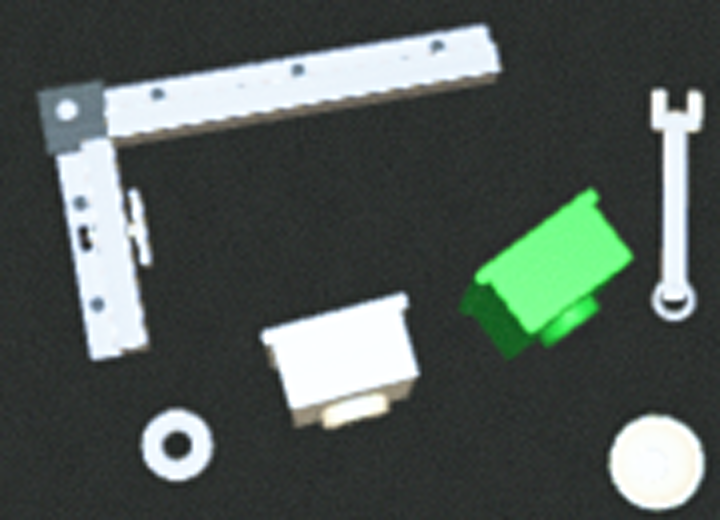

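View pics/scenecrop.png

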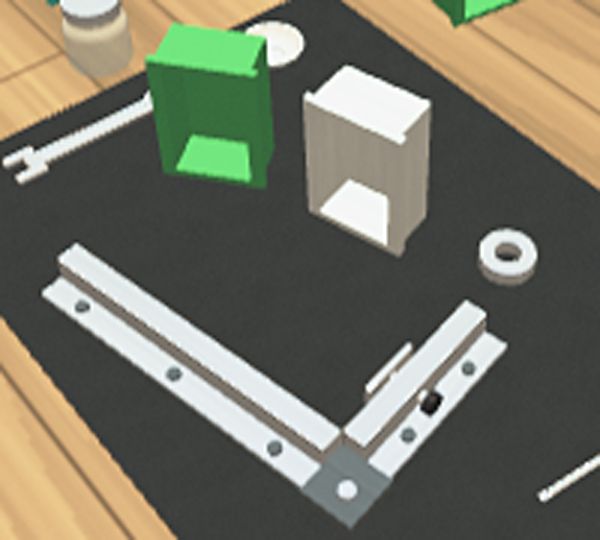

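```bash
cat >> h.py <<'E'
def rays(c,uv,z):
    K=np.array(c["camera_matrix"]); R=cv2.Rodrigues(np.array(c["rvec"]))[0]; t=np.array(c["tvec"]).ravel()
    C=-R.T@t; n=cv2.undistortPoints(np.array(uv,np.float64).reshape(-1,1,2),K,None).reshape(-1,2)
    d=np.c_[n,np.ones(len(n))]@R
    return C+d*((z-C[2])/d[:,2])[:,None]
E
python3 - <<'E'
from h import *
c=camera("top"); img=c["img"]
g=cv2.cvtColor(img,cv2.COLOR_RGB2GRAY)
# rail inner edge: for columns 262..350, subpixel falling of brightness below white
def cross(p,th=200,last=True):
    idx=[i for i in range(len(p)-1) if p[i]>=th>p[i+1]]
    if not idx: return None
    i=idx[-1]; return i+(p[i]-th)/(p[i]-p[i+1])
uv=[]
for u in range(262,350):
    v0=int(120-(u-257)*0.17)-14; p=g[v0:v0+20,u].astype(float); r=cross(p,185)
    if r is not None: uv.append((u,v0+r))
P=rays(c,uv,0.033)[:,:2]; x,d=line(P); d*=-np.sign(d[1])*-1
print(len(P),x,d,np.degrees(np.arctan2(-d[0],d[1])), np.abs((P-x)@[d[1],-d[0]]).mean())
# short stop inner edge rows 122..170, right side of white
uv=[]
for v in range(124,170):
    u0=int(257+(v-121)*0.19)-8
    p=g[v,u0:u0+13].astype(float); r=cross(p,185)
    if r is not None: uv.append((u0+r,v))
Q=rays(c,uv,0.033)[:,:2]; y,e=line(Q); e*=np.sign(e[0])
print(len(Q),y,e,np.degrees(np.arctan2(e[1],e[0])),np.abs((Q-y)@[e[1],-e[0]]).mean())
# corner
A=np.c_[d,-e]; s=np.linalg.solve(A,y-x); print("corner",x+d*s[0])
# end of rail & housing flange edge z=.143
W=np.load("top0.npz")["W"]
hsv=cv2.cvtColor(img,cv2.COLOR_RGB2HSV)
m=(hsv[...,1]<60)&(W[...,2]>.135)&(W[...,2]<.15)&(W[...,0]>.45)&(W[...,0]<.62)&(abs(W[...,1]+.067)<.08)
P=W[m][:,:2]
for b in [cv2.boxPoints(cv2.minAreaRect((P*1000).astype(np.float32)))]: print(b)
# front edge fit: top edge per column
vs=[(u,np.where(m[:,u])[0].min()-0.5) for u in range(298,331)]
F=rays(c,vs,.143)[:,:2]; f,fd=line(F); print("front",f,np.degrees(np.arctan2(fd[0],fd[1])))
# back edge (box back) 
vs=[(u,np.where(m[:,u])[0].max()+0.5) for u in range(305,331)]
F=rays(c,vs,.143)[:,:2]; f,fd=line(F); print("back",f,np.degrees(np.arctan2(fd[0],fd[1])))
E
```

```text
88 [ 0.75167966 -0.03887549] [-0.18833514  0.98210484] 10.85564 0.0005217379382622479
43 [0.66518486 0.09785192] [0.9816792  0.19054122] 10.98437 0.000374185456223371
corner [0.7232969  0.10913131]
[[ 506.36877    -27.41449  ]
 [ 533.0657    -122.32439  ]
 [ 586.344     -107.337875 ]
 [ 559.6471     -12.4279785]]
front [ 0.5732991  -0.06089974] 164.15948
back [ 0.518266   -0.07181322] 163.95782
```

```bash
cat >> h.py <<'E'
C0=np.array([.7233,.1091]); JY=np.radians(10.92)
jx=np.array([np.cos(JY),np.sin(JY)]); jy=np.array([-jx[1],jx[0]])
def toj(p): 
    d=np.atleast_2d(p)[:,:2]-C0; return np.c_[d@jx,d@jy]*1000
def fromj(a,b): return C0+(jx*a+jy*b)/1000
E
python3 - <<'E'
from h import *
from scipy.spatial.transform import Rotation as Ro
W=np.load("top0.npz")["W"]; W2=np.load("scene0.npz")["W"]
for n,w in(("top",W),("sc",W2)):
    img=np.load(("top" if n=="top" else "scene")+"0.npz")["img"]
    hsv=cv2.cvtColor(img,cv2.COLOR_RGB2HSV)
    m=(hsv[...,1]>90)&(hsv[...,0]>40)&(hsv[...,0]<80)&(w[...,0]>.4)&(w[...,0]<.8)&(w[...,1]>-.3)&(w[...,1]<0)&(w[...,2]>.01)
    P=w[m]
    if len(P): 
        print(n,"decoy z",np.nanmax(P[:,2]))
        b=cv2.boxPoints(cv2.minAreaRect(P[P[:,2]>.13][:,:2].astype(np.float32))) if n=="top" else None
        if b is not None: print(b, toj(b))
        print(toj(P).min(0),toj(P).max(0))
# pad
c=camera("top")
P=np.stack([W[140+i,263:270] for i in(-3,0,3)])
print(np.round(toj(P[1]),1),P[1][:,2], np.round(toj(rays(c,[(265,142)],.03)),1))
m=(W[...,2]>.012)&(W[...,2]<.06)
J=toj(W.reshape(-1,3)).reshape(400,640,2)
mm=m&(J[...,1]<-4)&(J[...,1]>-40)&(J[...,0]<-35)&(J[...,0]>-105)
print("pad pts",len(J[mm]),np.round(np.c_[J[mm],W[mm][:,2]*1000],0)[:30])
o=get_obs(); print(Ro.from_quat(o["tool_rot"]).as_matrix())
for nm,u,v,z in(("bearing",274.5,196.5,.019),("cover",394,201,.025),("jar",437,155,.08),("spanner",398,130,.008)):
    p=rays(c,[(u,v)],z); print(nm,p,toj(p))
E
```

```text
top decoy z 0.14888345633563946
[[ 0.5572734  -0.19026177]
 [ 0.6169574  -0.2686238 ]
 [ 0.6609446  -0.2351212 ]
 [ 0.60126054 -0.15675917]] [[-219.73086355 -262.48933437]
 [-175.9723078  -350.73887483]
 [-126.43497279 -326.17577195]
 [-170.19352854 -237.9262315 ]]
[-217.81695689 -346.00630333] [-127.9851178  -237.80570657]
sc decoy z 0.15082701748776314
[-219.99803644 -345.75968399] [-127.78379805 -238.68534927]
[[-66.4  -6.8]
 [-65.9  -9.4]
 [-65.8 -12.2]
 [-61.1 -13.5]
 [-61.9 -16.6]
 [-62.8 -19.7]
 [-62.4 -22.5]] [0.03301003 0.02875519 0.0261779  0.00424495 0.00546643 0.0069629
 0.00295899] [[-72.7 -11.4]]
pad pts 48 [[-45.  -7.  33.]
 [-45. -10.  31.]
 [-47.  -7.  30.]
 [-47. -10.  29.]
 [-46. -12.  22.]
 [-50.  -9.  28.]
 [-51. -12.  30.]
 [-52.  -8.  25.]
 [-55. -12.  33.]
 [-56.  -8.  29.]
 [-56. -11.  27.]
 [-60.  -8.  31.]
 [-59. -10.  27.]
 [-62.  -7.  26.]
 [-62. -10.  26.]
 [-62. -12.  22.]
 [-66.  -7.  33.]
 [-66.  -9.  29.]
 [-66. -12.  26.]
 [-67.  -5.  23.]
 [-69.  -9.  30.]
 [-69. -12.  27.]
 [-70.  -5.  24.]
 [-73.  -9.  32.]
 [-72. -11.  29.]
 [-73.  -4.  21.]
 [-76.  -8.  31.]
 [-76. -11.  32.]
 [-78.  -7.  31.]
 [-78. -10.  27.]]
[[ 2.41420382e-01 -3.25809839e-04 -9.70420575e-01]
 [ 9.70420352e-01 -6.76424014e-04  2.41420554e-01]
 [-7.35072972e-04 -9.99999718e-01  1.52869955e-04]]
bearing [[0.4902967  0.05359246 0.019     ]] [[-239.29947312  -10.3627229 ]]
cover [[ 0.48014644 -0.30682635  0.025     ]] [[-317.54302838 -362.33244832]]
jar [[ 0.6118617  -0.42187631  0.08      ]] [[-210.00764568 -500.25106033]]
spanner [[ 0.70211647 -0.32374299  0.008     ]] [[-102.79694806 -420.99237966]]
```

```bash
cat >> h.py <<'E'
from scipy.spatial.transform import Rotation as Ro
def goal(p,yaw):
    """TCP goal (m), yaw = direction (rad) of -tool z. prints shift in tool axes + rotvec"""
    o=get_obs(); R=Ro.from_quat(o["tool_rot"]).as_matrix()
    z=-np.array([np.cos(yaw),np.sin(yaw),0]); y=np.array([0,0,-1.]); x=np.cross(y,z)
    G=np.c_[x,y,z]
    print("shift",np.round(R.T@(np.array(p)-o["position"])*1000,1),"rv",np.round(Ro.from_matrix(R.T@G).as_rotvec(),4))
def st():
    o=get_obs(); R=Ro.from_quat(o["tool_rot"]).as_matrix()
    print("t %.2f pos"%o["time"],np.round(o["position"],4),"toj",np.round(toj(o["position"]),1),"yawdeg %.2f"%np.degrees(np.arctan2(-R[1,2],-R[0,2])),"F",np.round(o["ft_force"],2),"Fj",np.round([o["ft_force"][:2]@jx,o["ft_force"][:2]@jy],2),"w",o["grip_width"],"q",np.round(o["q"],2))
E
python3 - <<'E'
from h import *
yh=np.radians(16.0); f=np.array([np.cos(yh),np.sin(yh)])
c=np.array([.5464,-.0674])
goal([.40,.25,.25],yh)
b=c-f*.055; print(b); goal([*b,.20],yh); st()
E
```

```text
shift [-285.6  -54.1 -327.9] rv [-3.000e-04 -5.231e-01 -7.000e-04]
[ 0.49353061 -0.08256005]
shift [-585.7   -3.9 -499. ] rv [-3.000e-04 -5.231e-01 -7.000e-04]
t 0.30 pos [0.1507 0.6063 0.1957] toj [[-468.   596.6]] yawdeg -13.97 F [-0.02 -0.45  0.08] Fj [-0.1  -0.44] w 0.08712565233770052 q [ 1.15  0.53  1.43  0.    1.18 -0.18]
```

Call:
{"api": "jog_arm", "payload": {
  "series": [
    [-60, -30, -60, 0, -0.1, 0, 0],
    [-120, -54, -120, 0, -0.25, 0, 0],
    [-170, -54, -180, 0, -0.4, 0, 0],
    [-220, -54, -240, 0, -0.523, 0, 0],
    [-260, -54, -290, 0, -0.523, 0, 0],
    [-290, -54, -330, 0, -0.523, 0, 0],
    [-340, -50, -370, 0, -0.523, 0, 0],
    [-390, -45, -400, 0, -0.523, 0, 0],
    [-440, -40, -430, 0, -0.523, 0, 0],
    [-490, -30, -460, 0, -0.523, 0, 0],
    [-540, -20, -480, 0, -0.523, 0, 0],
    [-580, -10, -497, 0, -0.523, 0, 0],
    [-586, -4, -499, 0, -0.523, 0, 0],
    [-586, -4, -499, 0, -0.523, 0, 0],
    [-586, -4, -499, 0, -0.523, 0, 0]
  ],
  "grip_force": 20
}}

```text
time: 2.17
position: [0.4932, -0.0821, 0.2]
tool_rot: [0.425, 0.565, -0.565, -0.426]
ft_force: [-1.0, 0.4, 0.7]
grip_width: 0.0438
```

Run:
```python
from h import *
st()
yh=np.radians(16.0); f=np.array([np.cos(yh),np.sin(yh)])
c=np.array([.5464,-.0674]); b=c-f*.055
goal([*b,.118],yh)
c=camera("scene"); cv2.imwrite("pics/s1.png",c["img"][100:300,150:500][:,:,::-1].repeat(2,0).repeat(2,1))
```

```text
t 2.17 pos [ 0.4932 -0.0821  0.2   ] toj [[-262.2 -144.1]] yawdeg 15.97 F [-1.02  0.36  0.74] Fj [-0.94  0.55] w 0.04375745735464756 q [-0.39  0.36  1.74  0.    1.05 -2.24]
shift [-0.6 82.  -0.2] rv [-0.0004 -0.0004  0.001 ]
```

View pics/s1.png

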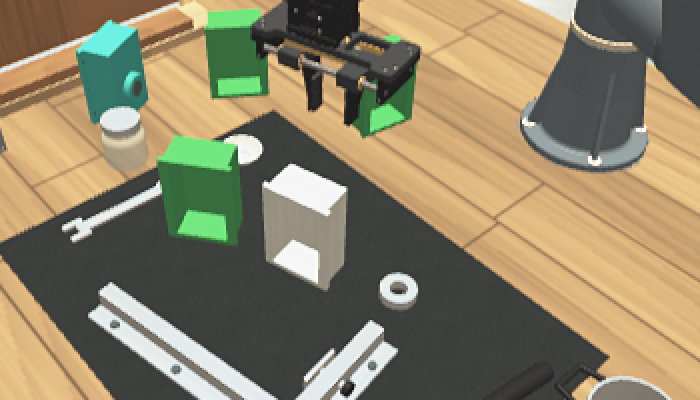

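The open gripper is behind the housing and the path down is clear. I'll lower it now.

Call:
{"api": "jog_arm", "payload": {
  "series": [
    [0, 30, 0, 0, 0, 0, 0],
    [0, 60, 0, 0, 0, 0, 0],
    [0, 80, 0, 0, 0, 0, 0],
    [0, 82, 0, 0, 0, 0, 0],
    [0, 82, 0, 0, 0, 0, 0]
  ]
}}

```text
time: 2.85
position: [0.4941, -0.0819, 0.1188]
tool_rot: [0.426, 0.565, -0.565, -0.425]
ft_force: [-0.1, -0.3, -0.3]
grip_width: 0.0436
```

Run:
```python
from h import *
st()
c=camera("scene"); cv2.imwrite("pics/s2.png",c["img"][100:300,150:500][:,:,::-1].repeat(2,0).repeat(2,1))
```

```text
t 2.85 pos [ 0.4941 -0.0819  0.1188] toj [[-261.2 -144.1]] yawdeg 16.08 F [-0.13 -0.26 -0.25] Fj [-0.18 -0.23] w 0.04355871143145786 q [-0.39  0.48  1.82  0.    0.84 -2.24]
```

View pics/s2.png

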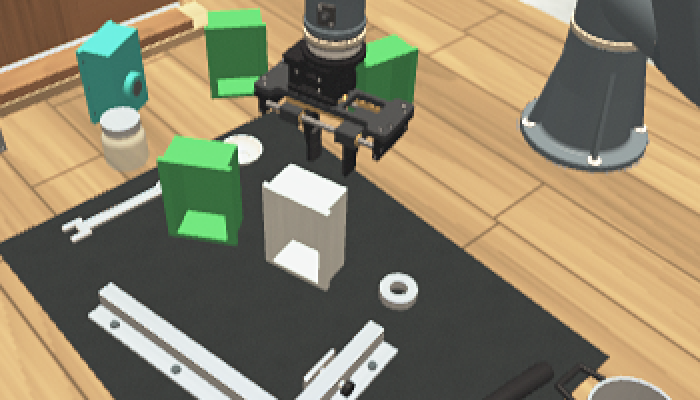

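Call:
{"api": "jog_arm", "payload": {
  "series": [
    [0, 0, -6, 0, 0, 0, 0],
    [0, 0, -11, 0, 0, 0, 0],
    [0, 0, -14, 0, 0, 0, 0],
    [0, 0, -16, 0, 0, 0, 0],
    [0, 0, -18, 0, 0, 0, 0],
    [0, 0, -20, 0, 0, 0, 0],
    [0, 0, -22, 0, 0, 0, 0],
    [0, 0, -22, 0, 0, 0, 0]
  ]
}}

```text
time: 3.9
position: [0.5149, -0.0766, 0.118]
tool_rot: [0.426, 0.565, -0.565, -0.426]
ft_force: [0.1, -0.6, 0.7]
grip_width: 0.0435
```

Run:
```python
from h import *
st()
c=camera("scene"); cv2.imwrite("pics/s3.png",c["img"][100:300,150:500][:,:,::-1].repeat(2,0).repeat(2,1))
```

```text
t 3.90 pos [ 0.5149 -0.0766  0.118 ] toj [[-239.8 -142.8]] yawdeg 16.00 F [ 0.08 -0.6   0.7 ] Fj [-0.03 -0.6 ] w 0.043497113630342345 q [-0.36  0.5   1.77 -0.    0.87 -2.21]
```

View pics/s3.png

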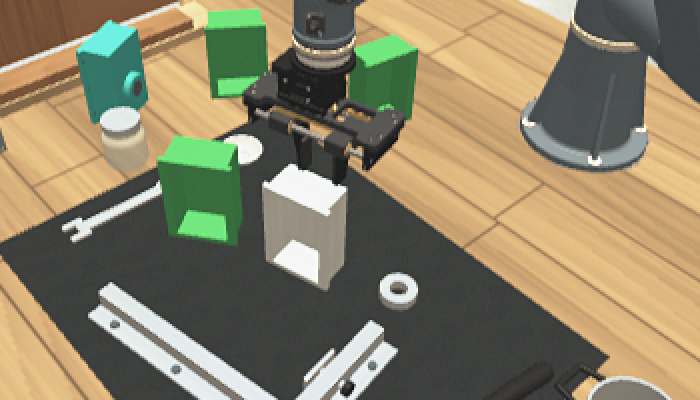

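Call:
{"api": "jog_arm", "payload": {
  "series": [
    [0, 0, -2, 0, 0, 0, 0],
    [0, 0, -4, 0, 0, 0, 0],
    [0, 0, -6, 0, 0, 0, 0],
    [0, 0, -8, 0, 0, 0, 0]
  ]
}}

```text
time: 4.45
position: [0.5226, -0.0743, 0.1181]
tool_rot: [0.426, 0.565, -0.565, -0.426]
ft_force: [0.4, 0.3, 0.2]
grip_width: 0.0438
```

Run:
```python
from h import *
st()
```

```text
t 4.45 pos [ 0.5226 -0.0743  0.1181] toj [[-231.8 -142.1]] yawdeg 16.00 F [0.43 0.3  0.18] Fj [0.47 0.21] w 0.043758896898739005 q [-0.35  0.51  1.75 -0.    0.88 -2.2 ]
```

Run:
```python
from h import *
c=camera("scene"); a=c["img"][130:270,230:400]
t=camera("top"); b=t["img"][120:220,270:370]
w=camera("wrist")
cv2.imwrite("pics/s4.png",np.hstack([cv2.resize(a,(486,400)),cv2.resize(b,(314,400))])[:,:,::-1])
cv2.imwrite("pics/w4.png",w["img"][:,:,::-1])
W=cloud(t);hsv=cv2.cvtColor(t["img"],cv2.COLOR_RGB2HSV)
m=(hsv[...,1]<60)&(W[...,2]>.13)&(W[...,2]<.16)&(W[...,0]>.45)&(W[...,0]<.65)&(abs(W[...,1]+.067)<.08)&(hsv[...,2]>150)
print(cv2.minAreaRect((W[m][:,:2]*1000).astype(np.float32)),np.median(W[m][:,2]))
```

```text
((0.0, 0.0), (0.0, 0.0), 0.0) nan
  return _methods._mean(a, axis=axis, dtype=dtype,
  ret = ret.dtype.type(ret / rcount)
```

View pics/s4.png

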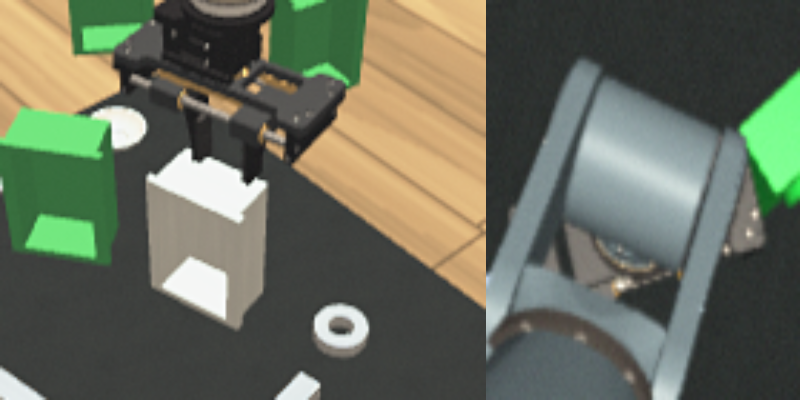

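View pics/w4.png

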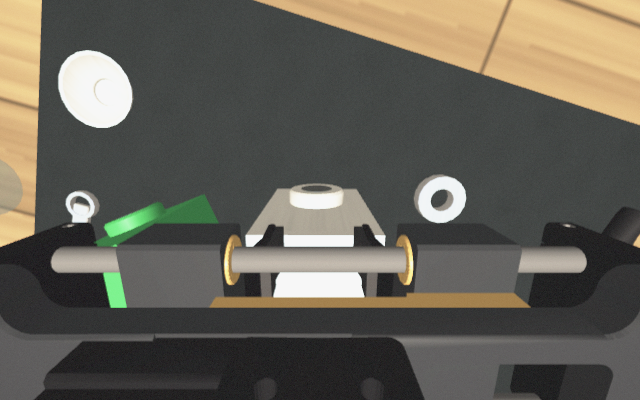

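Run:
```python
from h import *
c=camera("scene"); W=cloud(c); W0=np.load("scene0.npz")["W"]
yh=np.radians(16.0); f=np.array([np.cos(yh),np.sin(yh)]); s=np.array([-f[1],f[0]])
for n,w,img in(("before",W0,np.load("scene0.npz")["img"]),("now",W,c["img"])):
    hsv=cv2.cvtColor(img,cv2.COLOR_RGB2HSV)
    d=w[...,:2]-[.5464,-.0674]; a=d@f*1000; b=d@s*1000
    m=(hsv[...,1]<60)&(hsv[...,2]>215)&(abs(a)<60)&(abs(b)<55)&(w[...,2]>.1)&(w[...,2]<.18)
    for lo in range(-45,50,15):
        k=m&(a>=lo)&(a<lo+15)
        if k.sum()>3: print(n,lo,k.sum(),"z",np.round(np.median(w[k][:,2]),4))
    print("a range",np.percentile(a[m],[1,99]),"b",np.percentile(b[m],[1,99]))
```

```text
before -30 119 z 0.1466
before -15 135 z 0.1465
before 0 142 z 0.1468
before 15 128 z 0.1463
a range [-28.18742623  26.52523979] b [-45.52147438  43.23490939]
now -30 84 z 0.1467
now -15 140 z 0.1466
now 0 138 z 0.1466
now 15 133 z 0.1464
a range [-28.11545228  26.25542266] b [-46.02790308  42.66806872]
```

Run:
```python
from h import *
c=camera("scene"); W=cloud(c); o=get_obs(); R=Ro.from_quat(o["tool_rot"]).as_matrix()
T=(W-o["position"])@R*1000
hsv=cv2.cvtColor(c["img"],cv2.COLOR_RGB2HSV)
m=(np.abs(T)<90).all(-1)&(hsv[...,2]<110)&(W[...,2]>.1)
for lo in range(-80,20,10):
    k=m&(T[...,1]>=lo)&(T[...,1]<lo+10)
    if k.sum(): print(lo,k.sum(),"x",np.round(np.percentile(T[k][:,0],[2,50,98]),0),"z",np.round(np.percentile(T[k][:,2],[2,50,98]),0))
hsvm=(np.abs(T)<90).all(-1)&(hsv[...,2]<90)
v,u=np.where(m); print(u.min(),u.max(),v.min(),v.max())
cr=c["img"][165:215,270:340]; cv2.imwrite("pics/s5.png",cv2.resize(cr,(770,550),interpolation=cv2.INTER_NEAREST)[:,:,::-1])
st()
```

```text
-80 45 x [-35. -22.  36.] z [-10.  -8.   8.]
-70 39 x [-31.  24.  35.] z [-10.  -7.  10.]
-60 44 x [-29. -22.  32.] z [-10.  -4.   9.]
-50 41 x [-28. -21.  31.] z [-11.  -6.  12.]
-40 34 x [-29.  26.  31.] z [-9. -4. 11.]
-30 1 x [-23. -23. -23.] z [5. 5. 5.]
-20 1 x [41. 41. 41.] z [7. 7. 7.]
0 2 x [-53. -53. -53.] z [-49. -49. -49.]
281 323 165 202
t 4.70 pos [ 0.5224 -0.0743  0.118 ] toj [[-232. -142.]] yawdeg 16.00 F [0.17 0.12 0.3 ] Fj [0.19 0.09] w 0.04348482902313455 q [-0.35  0.51  1.75 -0.    0.88 -2.2 ]
```

View pics/s5.png

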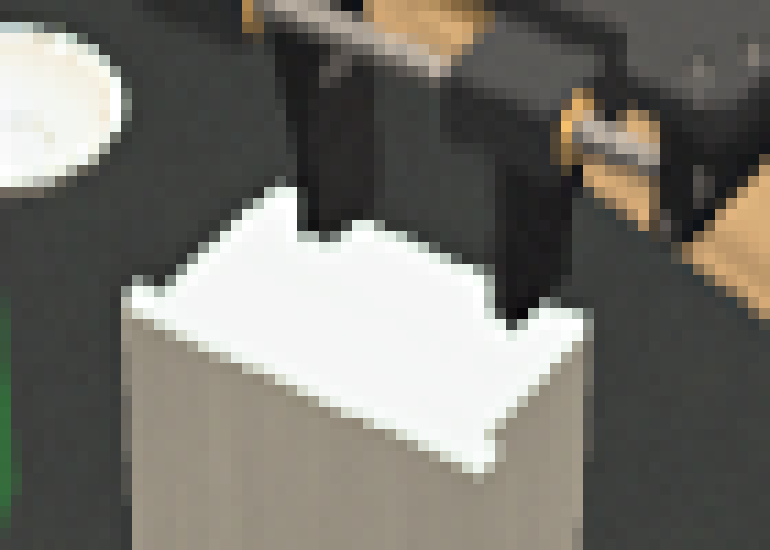

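Run:
```python
from h import *
c=camera("scene")
def proj(p): return np.round(cv2.projectPoints(np.array(p,float).reshape(-1,1,3),np.array(c["rvec"]),np.array(c["tvec"]),np.array(c["camera_matrix"]),None)[0].reshape(-1,2),1)
R=Ro.from_quat([0.425,0.565,-0.565,-0.426]).as_matrix(); R=R
pos=np.array([0.4932,-0.0821,0.2])
for y in(0,-.03): print(y,proj([pos+R@[sx*.029,y,sz*.0095] for sx in(-1,1) for sz in(-1,1)]))
```

```text
0 [[303.6 164.1]
 [307.7 160.4]
 [323.  172.1]
 [326.9 168.1]]
-0.03 [[303.6 154.6]
 [307.8 150.9]
 [323.3 162.5]
 [327.4 158.6]]
```

Call:
{"api": "jog_arm", "payload": {
  "series": [
    [0, -30, 0, 0, 0, 0, 0],
    [0, -60, 20, 0, 0, 0, 0],
    [0, -80, 34, 0, 0, 0, 0],
    [0, -80, 34, 0, 0, 0, 0],
    [0, -80, 34, 0, 0, 0, 0]
  ]
}}

```text
time: 5.38
position: [0.4898, -0.0836, 0.1975]
tool_rot: [0.425, 0.565, -0.565, -0.426]
ft_force: [0.1, -0.1, -0.3]
grip_width: 0.0431
```

Run:
```python
from h import *
st()
c=camera("scene"); W=cloud(c); o=get_obs(); R=Ro.from_quat(o["tool_rot"]).as_matrix()
T=(W-o["position"])@R*1000
hsv=cv2.cvtColor(c["img"],cv2.COLOR_RGB2HSV)
m=(np.abs(T)<90).all(-1)&(hsv[...,2]<150)
for lo in range(-80,20,5):
    k=m&(T[...,1]>=lo)&(T[...,1]<lo+5)
    if k.sum(): print(lo,k.sum(),"x",np.round(np.percentile(T[k][:,0],[2,50,98]),0),"z",np.round(np.percentile(T[k][:,2],[2,50,98]),0))
P=cv2.projectPoints((o["position"]+np.array([[0,0,0.],[.029,0,0],[-.029,0,0]])@R.T).reshape(-1,1,3),np.array(c["rvec"]),np.array(c["tvec"]),np.array(c["camera_matrix"]),None)[0].reshape(-1,2);print(P)
im=c["img"].copy()
for p in P: cv2.circle(im,tuple(np.int32(np.round(p))),0,(255,0,0),-1)
cv2.imwrite("pics/s6.png",cv2.resize(im[110:210,250:370],(720,600),interpolation=cv2.INTER_NEAREST)[:,:,::-1])
```

```text
t 5.38 pos [ 0.4898 -0.0836  0.1975] toj [[-265.7 -145. ]] yawdeg 15.98 F [ 0.14 -0.11 -0.26] Fj [ 0.12 -0.13] w 0.043059523358455705 q [-0.39  0.35  1.75  0.    1.04 -2.24]
-80 34 x [-32. -22.  37.] z [-11.  -6.   8.]
-75 28 x [-32.   1.  36.] z [-10.  -7.  10.]
-70 28 x [-32. -21.  35.] z [-12.  -7.   9.]
-65 27 x [-30. -22.  34.] z [-11.  -8.  11.]
-60 23 x [-30. -21.  33.] z [-10.  -8.  11.]
-55 22 x [-29. -21.  32.] z [-10.  -7.  10.]
-50 20 x [-31.  25.  32.] z [-10.  -6.  11.]
-45 28 x [-28. -20.  31.] z [-11.  -5.  10.]
-40 28 x [-31. -21.  31.] z [-10.  -5.  10.]
-35 19 x [-30. -21.  32.] z [-9. -6. 11.]
-30 1 x [28. 28. 28.] z [11. 11. 11.]
[[315.85913046 166.1840512 ]
 [325.57300784 170.14602748]
 [306.3519008  162.30635983]]
```

View pics/s6.png

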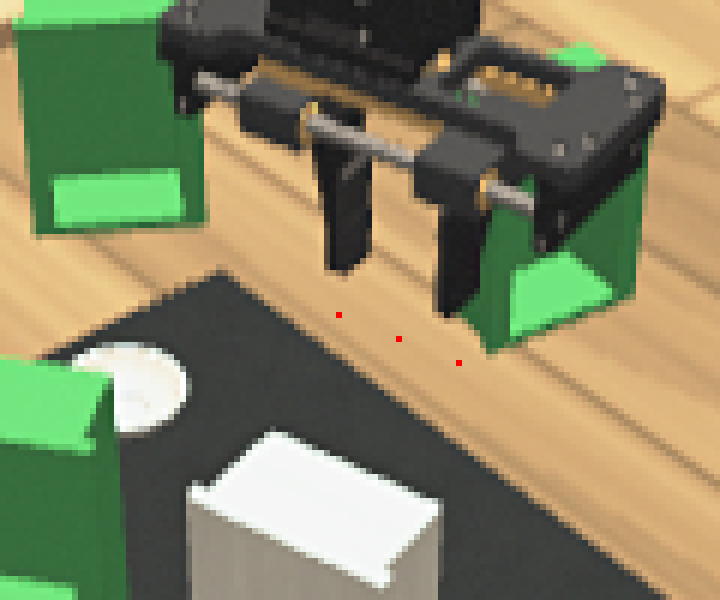

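The real fingertips end about 30 mm short of the reported TCP: red dots mark the expected positions, and the tips sit at crop (345,268) and (455,312). This also explains why the pass over the housing touched nothing. I'll check where the gripper's body begins.

Run:
```python
from h import *
o=get_obs(); R=Ro.from_quat(o["tool_rot"]).as_matrix()
for n in("scene",):
    c=camera(n); W=cloud(c); T=(W-o["position"])@R*1000
    hsv=cv2.cvtColor(c["img"],cv2.COLOR_RGB2HSV)
    m=(np.abs(T)<[110,150,60]).all(-1)&(hsv[...,2]<150)&(T[...,1]<-25)
    for lo in range(-150,-20,10):
        k=m&(T[...,1]>=lo)&(T[...,1]<lo+10)
        if k.sum(): print(lo,k.sum(),"x",np.round(np.percentile(T[k][:,0],[1,99]),0),"z",np.round(np.percentile(T[k][:,2],[1,99]),0))
    k=(np.abs(T)<[40,45,14]).all(-1)&(hsv[...,2]<150)
    print("tip ymax",np.sort(T[k][:,1])[-12:].round(1))
goal([*(np.array([.5464,-.0674])-np.array([.9613,.2756])*.055),.088],np.radians(16))
```

```text
-150 678 x [-91.  96.] z [-37.  32.]
-140 316 x [-91.  96.] z [-37.  30.]
-130 310 x [-89.  94.] z [-38.  24.]
-120 232 x [-82.  88.] z [-38.  32.]
-110 160 x [-85.  88.] z [-37.  32.]
-100 21 x [-80.  79.] z [-19.  33.]
-90 28 x [-37.  38.] z [-10.  10.]
-80 63 x [-35.  37.] z [-11.  11.]
-70 53 x [-34.  35.] z [-11.  11.]
-60 49 x [-31.  33.] z [-11.  11.]
-50 48 x [-30.  32.] z [-11.  10.]
-40 45 x [-32.  31.] z [-10.  11.]
-30 2 x [29. 29.] z [ 9. 14.]
tip ymax [-32.7 -32.4 -32.3 -31.9 -31.8 -31.5 -31.5 -31.4 -30.8 -30.1 -30.  -29.3]
shift [ -0.4 109.   -4.1] rv [-0.0012  0.0001  0.0011]
```

The whole gripper sits 30 mm back along the tool: the body begins at -100 mm instead of -70. I'll apply a 30 mm tip correction from here on.

Call:
{"api": "jog_arm", "payload": {
  "series": [
    [0, 30, 0, 0, 0, 0, 0],
    [0, 60, 0, 0, 0, 0, 0],
    [0, 90, -2, 0, 0, 0, 0],
    [0, 109, -4, 0, 0, 0, 0],
    [0, 109, -8, 0, 0, 0, 0],
    [0, 109, -12, 0, 0, 0, 0],
    [0, 109, -14, 0, 0, 0, 0],
    [0, 109, -16, 0, 0, 0, 0],
    [0, 109, -18, 0, 0, 0, 0],
    [0, 109, -20, 0, 0, 0, 0],
    [0, 109, -22, 0, 0, 0, 0],
    [0, 109, -22, 0, 0, 0, 0]
  ]
}}

```text
time: 6.98
position: [0.5104, -0.0776, 0.089]
tool_rot: [-0.425, -0.565, 0.565, 0.426]
ft_force: [-2.7, -1.0, 1.7]
grip_width: 0.0435
```

Run:
```python
from h import *
st()
c=camera("scene"); cv2.imwrite("pics/s7.png",c["img"][100:300,150:500][:,:,::-1].repeat(2,0).repeat(2,1))
```

```text
t 6.97 pos [ 0.5104 -0.0776  0.089 ] toj [[-244.5 -143. ]] yawdeg 16.00 F [-2.72 -1.04  1.7 ] Fj [-2.87 -0.51] w 0.043527508315843 q [-0.37  0.55  1.8  -0.    0.8  -2.22]
```

View pics/s7.png

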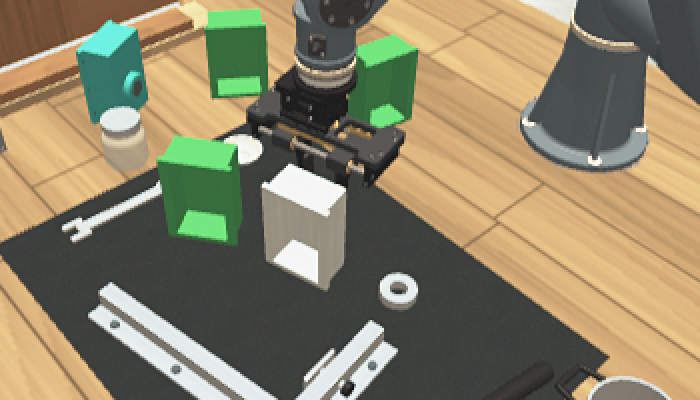

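Contact at 2.9 N, with the fingers on the plain wall above the boss. I'll tip it now, following the arc.

Call:
{"api": "jog_arm", "payload": {
  "series": [
    [0, -1, -3, 0, 0, 0, 0],
    [0, -3, -7, 0, 0, 0, 0],
    [0, -4, -10, 0, 0, 0, 0],
    [0, -6, -14, 0, 0, 0, 0],
    [0, -7, -18, 0, 0, 0, 0],
    [0, -8, -21, 0, 0, 0, 0],
    [0, -9, -25, 0, 0, 0, 0],
    [0, -10, -29, 0, 0, 0, 0]
  ]
}}

```text
time: 8.02
position: [0.5392, -0.0696, 0.0991]
tool_rot: [0.426, 0.565, -0.565, -0.425]
ft_force: [-0.7, 0.6, -0.7]
grip_width: 0.0436
```

Run:
```python
from h import *
st()
c=camera("scene"); cv2.imwrite("pics/s8.png",c["img"][100:300,150:500][:,:,::-1].repeat(2,0).repeat(2,1))
```

```text
t 8.03 pos [ 0.5392 -0.0696  0.0991] toj [[-214.6 -140.6]] yawdeg 16.00 F [-0.71  0.61 -0.67] Fj [-0.59  0.73] w 0.04360244988709172 q [-0.33  0.56  1.73  0.    0.86 -2.18]
```

View pics/s8.png

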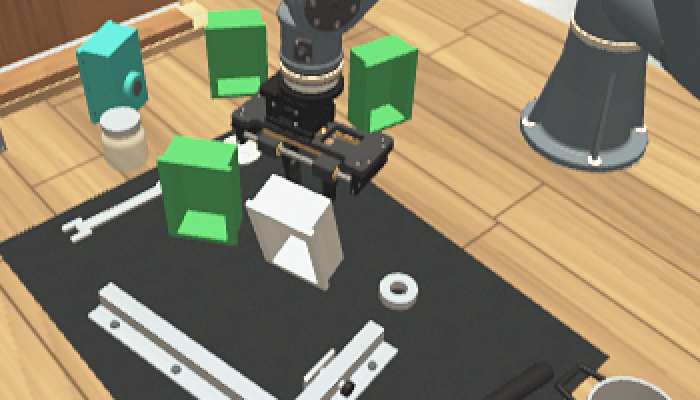

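It is tipping cleanly, with the bottom edge in place. I'll continue.

Call:
{"api": "jog_arm", "payload": {
  "series": [
    [0, -1, -4, 0, 0, 0, 0],
    [0, -1, -8, 0, 0, 0, 0],
    [0, -2, -12, 0, 0, 0, 0],
    [0, -2, -16, 0, 0, 0, 0],
    [0, -2, -20, 0, 0, 0, 0],
    [0, -2, -24, 0, 0, 0, 0],
    [0, -2, -28, 0, 0, 0, 0],
    [0, -2, -31, 0, 0, 0, 0],
    [0, -2, -34, 0, 0, 0, 0],
    [0, -2, -36, 0, 0, 0, 0],
    [0, -2, -38, 0, 0, 0, 0]
  ]
}}

```text
time: 9.45
position: [0.5754, -0.0592, 0.101]
tool_rot: [-0.426, -0.565, 0.565, 0.426]
ft_force: [-0.2, -0.6, -0.4]
grip_width: 0.0437
```

Run:
```python
from h import *
st()
c=camera("scene"); cv2.imwrite("pics/s9.png",c["img"][100:300,150:500][:,:,::-1].repeat(2,0).repeat(2,1))
```

```text
t 9.45 pos [ 0.5754 -0.0592  0.101 ] toj [[-177.1 -137.2]] yawdeg 16.00 F [-0.22 -0.63 -0.43] Fj [-0.34 -0.58] w 0.04369291944081782 q [-0.3   0.59  1.64 -0.    0.91 -2.15]
```

View pics/s9.png

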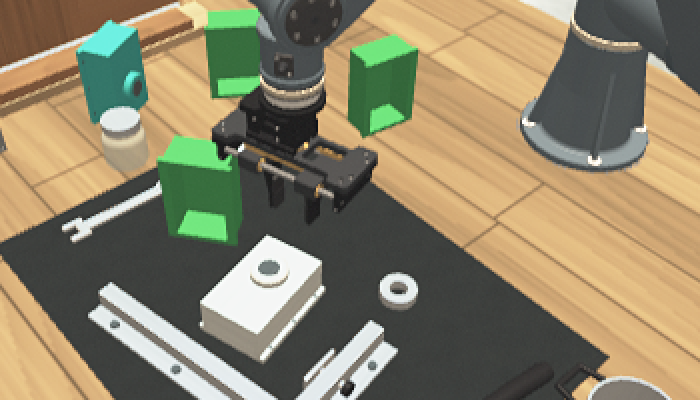

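The housing (250,300 in the crop) has toppled onto its flanged face, boss up. I'll back off and measure it.

Call:
{"api": "jog_arm", "payload": {
  "series": [
    [0, -10, 20, 0, 0, 0, 0],
    [0, -10, 50, 0, 0, 0, 0],
    [0, -10, 80, 0, 0, 0, 0],
    [0, -10, 90, 0, 0, 0, 0],
    [0, -10, 90, 0, 0, 0, 0]
  ]
}}

```text
time: 10.12
position: [0.4892, -0.0843, 0.1113]
tool_rot: [0.426, 0.565, -0.564, -0.426]
ft_force: [-0.4, 0.4, -0.1]
grip_width: 0.0437
```

```bash
cat >> h.py <<'E'
def house(c):
    """lying housing: top face z=.058 (box 55 high on 3mm mat) rect in jig frame"""
    W=cloud(c); hsv=cv2.cvtColor(c["img"],cv2.COLOR_RGB2HSV); J=toj(W.reshape(-1,3)).reshape(400,640,2)
    m=(hsv[...,1]<70)&(hsv[...,2]>130)&(W[...,2]>.048)&(W[...,2]<.08)&(J[...,0]>-260)&(J[...,0]<10)&(J[...,1]>-230)&(J[...,1]<-5)
    k,l,s,_=cv2.connectedComponentsWithStats(m.astype(np.uint8)); i=1+np.argmax(s[1:,4]); m=l==i
    cs,_=cv2.findContours(m.astype(np.uint8),cv2.RETR_EXTERNAL,cv2.CHAIN_APPROX_NONE)
    P=toj(rays(c,max(cs,key=len).reshape(-1,2),.058))
    r=cv2.minAreaRect(P.astype(np.float32)); print("box top rect (jig mm)",np.round(r[0],1),np.round(r[1],1),round(r[2],2),"n",m.sum(),"z",np.round(np.nanmedian(W[m][:,2]),4))
    print(np.round(cv2.boxPoints(r),1).tolist())
E
python3 - <<'E'
from h import *
st()
for n in("top","scene"):
    c=camera(n); house(c)
    if n=="top":
        cv2.imwrite("pics/t10.png",cv2.resize(c["img"][80:230,200:430],(690,450),interpolation=cv2.INTER_CUBIC)[:,:,::-1])
E
```

```text
t 10.12 pos [ 0.4892 -0.0843  0.1113] toj [[-266.5 -145.5]] yawdeg 15.94 F [-0.44  0.43 -0.11] Fj [-0.35  0.51] w 0.04366332247892238 q [-0.4   0.49  1.84  0.    0.82 -2.25]
box top rect (jig mm) [-104.2 -131. ] [133.  88.] 4.96 n 1066 z 0.0589
[[-174.3000030517578, -92.9000015258789], [-166.6999969482422, -180.5], [-34.20000076293945, -169.0], [-41.79999923706055, -81.4000015258789]]
box top rect (jig mm) [-108.6 -131.4] [149.   95.4] 4.92 n 1617 z 0.0616
[[-186.89999389648438, -90.19999694824219], [-178.6999969482422, -185.3000030517578], [-30.200000762939453, -172.5], [-38.400001525878906, -77.4000015258789]]
```

View pics/t10.png

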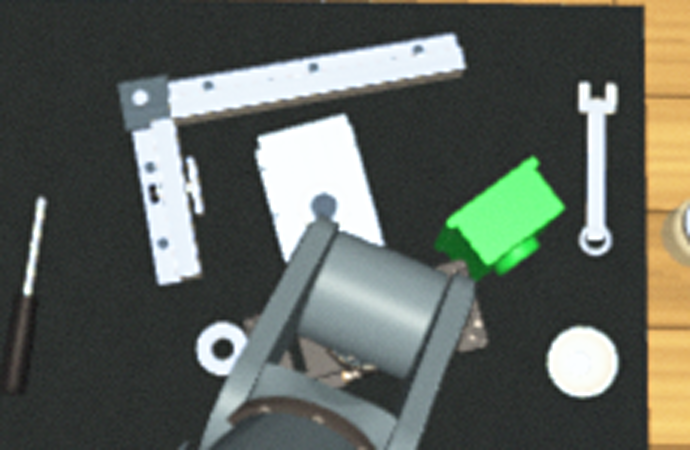

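Run:
```python
from h import *
p=fromj(-212,-133); print(p); goal([*p,-.008],JY)
```

```text
[ 0.54033404 -0.06165262]
shift [  8.1 119.4 -54.1] rv [ 0.0018  0.0886 -0.0011]
```

Call:
{"api": "jog_arm", "payload": {
  "series": [
    [4, 10, -20, 0.001, 0.05, 0, 0],
    [8, 30, -40, 0.001, 0.088, 0, 0],
    [8, 60, -54, 0.001, 0.088, 0, 0],
    [8, 90, -54, 0.001, 0.088, 0, 0],
    [8, 105, -54, 0.001, 0.088, 0, 0],
    [8, 113, -54, 0.001, 0.088, 0, 0],
    [8, 117, -54, 0.001, 0.088, 0, 0],
    [8, 119, -54, 0.001, 0.088, 0, 0],
    [8, 119, -54, 0.001, 0.088, 0, 0]
  ]
}}

```text
time: 11.35
position: [0.5389, -0.0616, -0.0074]
tool_rot: [-0.45, -0.545, 0.546, 0.45]
ft_force: [0.2, 0.0, 0.5]
grip_width: 0.0433
```

Run:
```python
from h import *
st()
c=camera("scene"); cv2.imwrite("pics/s11.png",c["img"][100:300,150:500][:,:,::-1].repeat(2,0).repeat(2,1))
```

```text
t 11.35 pos [ 0.5389 -0.0616 -0.0074] toj [[-213.4 -132.7]] yawdeg 10.95 F [0.25 0.01 0.51] Fj [ 0.25 -0.04] w 0.043329717760768806 q [-0.32  0.74  1.78 -0.    0.62 -2.08]
```

View pics/s11.png

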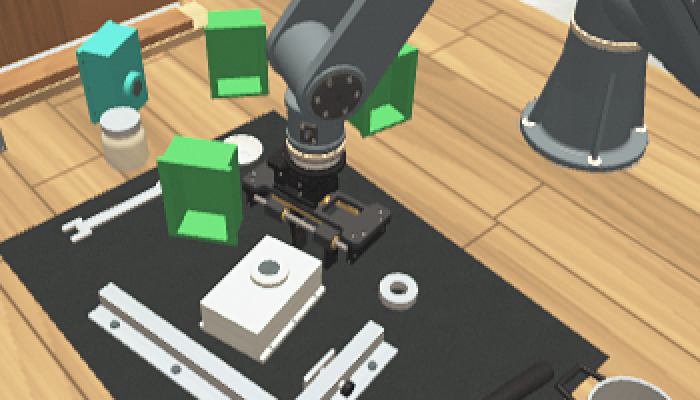

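Call:
{"api": "jog_arm", "payload": {
  "series": [
    [0, 0, -8, 0, 0, 0, 0],
    [0, 0, -14, 0, 0, 0, 0],
    [0, 0, -18, 0, 0, 0, 0],
    [0, 0, -21, 0, 0, 0, 0],
    [0, 0, -24, 0, 0, 0, 0],
    [0, 0, -27, 0, 0, 0, 0],
    [0, 0, -30, 0, 0, 0, 0],
    [0, 0, -33, 0, 0, 0, 0],
    [0, 0, -36, 0, 0, 0, 0],
    [0, 0, -39, 0, 0, 0, 0],
    [0, 0, -42, 0, 0, 0, 0],
    [0, 0, -45, 0, 0, 0, 0]
  ]
}}

```text
time: 12.9
position: [0.5776, -0.0514, -0.0083]
tool_rot: [-0.446, -0.544, 0.548, 0.453]
ft_force: [-7.1, 0.2, 5.1]
grip_width: 0.044
```

Run:
```python
from h import *
st()
c=camera("top"); house(c)
c=camera("scene"); house(c); cv2.imwrite("pics/s12.png",c["img"][100:300,150:500][:,:,::-1].repeat(2,0).repeat(2,1))
```

```text
t 12.90 pos [ 0.5776 -0.0514 -0.0083] toj [[-173.5 -130. ]] yawdeg 11.04 F [-7.06  0.16  5.11] Fj [-6.91  1.5 ] w 0.04396313358742459 q [-0.28  0.77  1.68 -0.    0.71 -2.04]
box top rect (jig mm) [ -49.8 -135.2] [87.  56.6] 89.78 n 353 z 0.0582
[[-78.30000305175781, -178.60000610351562], [-21.700000762939453, -178.8000030517578], [-21.399999618530273, -91.80000305175781], [-77.9000015258789, -91.5999984741211]]
box top rect (jig mm) [ -91.1 -136.1] [149.2  96.4] 0.09 n 1642 z 0.0616
[[-165.8000030517578, -88.0], [-165.60000610351562, -184.39999389648438], [-16.399999618530273, -184.1999969482422], [-16.600000381469727, -87.80000305175781]]
```

View pics/s12.png

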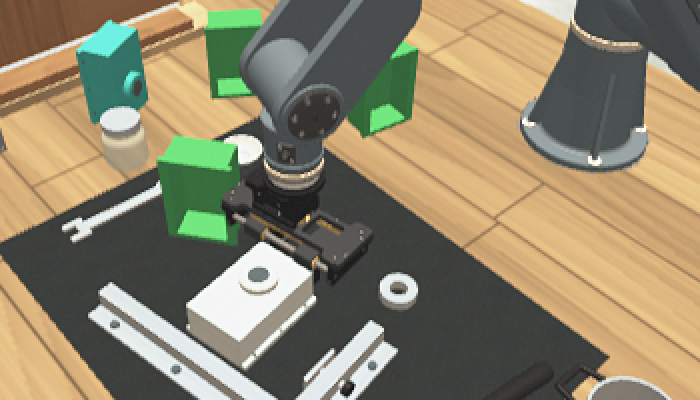

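The housing is now square (0.1–0.2°). Sliding takes about 7 N, with some downward drag, so I'll ease the tool up 2 mm and continue.

Call:
{"api": "jog_arm", "payload": {
  "series": [
    [0, -1, 0, 0, 0, 0, 0],
    [0, -2, -2, 0, 0, 0, 0],
    [0, -2, -4, 0, 0, 0, 0],
    [0, -2, -6, 0, 0, 0, 0],
    [0, -2, -8, 0, 0, 0, 0],
    [0, -2, -10, 0, 0, 0, 0],
    [0, -2, -12, 0, 0, 0, 0]
  ]
}}

```text
time: 13.88
position: [0.5946, -0.0506, -0.006]
tool_rot: [-0.45, -0.545, 0.546, 0.45]
ft_force: [-2.0, -0.7, -1.9]
grip_width: 0.0437
```

Run:
```python
from h import *
st()
c=camera("scene"); house(c); st()
```

```text
t 13.88 pos [ 0.5946 -0.0506 -0.006 ] toj [[-156.6 -132.4]] yawdeg 10.95 F [-1.96 -0.74 -1.93] Fj [-2.07 -0.35] w 0.04368287959154375 q [-0.27  0.77  1.64 -0.    0.73 -2.03]
box top rect (jig mm) [ -76.1 -137.3] [148.5  97.1] 0.05 n 1690 z 0.0617
[[-150.3000030517578, -88.80000305175781], [-150.1999969482422, -185.89999389648438], [-1.7999999523162842, -185.6999969482422], [-1.899999976158142, -88.69999694824219]]
t 13.93 pos [ 0.595  -0.0506 -0.006 ] toj [[-156.2 -132.5]] yawdeg 10.96 F [-1.98 -0.16 -1.28] Fj [-1.97  0.22] w 0.04340538944300091 q [-0.27  0.77  1.64 -0.    0.73 -2.03]
```

Call:
{"api": "jog_arm", "payload": {
  "series": [
    [0, 0, -1, 0, 0, 0, 0],
    [0, 0, -2, 0, 0, 0, 0],
    [0, 0, -3, 0, 0, 0, 0],
    [0, 0, -4, 0, 0, 0, 0]
  ]
}}

```text
time: 14.42
position: [0.5983, -0.0498, -0.0059]
tool_rot: [-0.45, -0.545, 0.546, 0.45]
ft_force: [-3.3, -0.7, -0.3]
grip_width: 0.0435
```

```bash
python3 -c "
from h import *
st()"
```

```text
t 14.43 pos [ 0.5983 -0.0498 -0.0059] toj [[-152.9 -132.4]] yawdeg 10.96 F [-3.35 -0.72 -0.31] Fj [-3.42 -0.07] w 0.0435440659535894 q [-0.27  0.78  1.63 -0.    0.74 -2.03]
```

Sliding force is about 3.4 N. I'll go on in 1 mm steps.

Call:
{"api": "jog_arm", "payload": {
  "series": [
    [0, 0, -1, 0, 0, 0, 0],
    [0, 0, -2, 0, 0, 0, 0],
    [0, 0, -3, 0, 0, 0, 0]
  ]
}}

```text
time: 14.8
position: [0.5996, -0.0495, -0.0059]
tool_rot: [-0.449, -0.544, 0.547, 0.451]
ft_force: [-8.2, -3.6, 4.4]
grip_width: 0.0433
```

```bash
python3 -c "
from h import *
st()"
```

```text
t 14.80 pos [ 0.5996 -0.0495 -0.0059] toj [[-151.5 -132.3]] yawdeg 10.99 F [-8.2  -3.56  4.38] Fj [-8.72 -1.94] w 0.04326557124902356 q [-0.27  0.78  1.62 -0.    0.74 -2.03]
```

Call:
{"api": "jog_arm", "payload": {
  "series": [
    [0, -1, -1, 0, 0, 0, 0],
    [0, -1, -1.5, 0, 0, 0, 0],
    [0, -1, -2, 0, 0, 0, 0],
    [0, -1, -2, 0, 0, 0, 0]
  ]
}}

```text
time: 15.3
position: [0.5994, -0.0489, -0.0058]
tool_rot: [-0.448, -0.543, 0.547, 0.453]
ft_force: [-9.1, -4.3, 0.3]
grip_width: 0.0436
```

```bash
python3 -c "
from h import *
st()"
```

```text
t 15.30 pos [ 0.5994 -0.0489 -0.0058] toj [[-151.6 -131.6]] yawdeg 10.92 F [-9.1  -4.3   0.32] Fj [-9.75 -2.5 ] w 0.04356610473926617 q [-0.27  0.78  1.62 -0.    0.75 -2.03]
```

Call:
{"api": "jog_arm", "payload": {
  "series": [
    [0, -0.5, -0.8, 0, 0, 0, 0],
    [0, -0.5, -1.6, 0, 0, 0, 0],
    [0, -0.5, -1.6, 0, 0, 0, 0]
  ]
}}

```text
time: 15.68
position: [0.5992, -0.0488, -0.0057]
tool_rot: [-0.447, -0.543, 0.548, 0.454]
ft_force: [-11.5, -4.7, 0.9]
grip_width: 0.0434
```

```bash
python3 -c "
from h import *
st()"
```

```text
t 15.68 pos [ 0.5992 -0.0488 -0.0057] toj [[-151.8 -131.5]] yawdeg 10.92 F [-11.52  -4.73   0.91] Fj [-12.21  -2.46] w 0.04344026824744827 q [-0.27  0.78  1.62 -0.    0.76 -2.02]
```

12.2 N, against about 3.4 N for sliding. I'll go slightly firmer, hold, then ease off and back away.

Call:
{"api": "jog_arm", "payload": {
  "series": [
    [0, 0, -0.7, 0, 0, 0, 0],
    [0, 0, -0.7, 0, 0, 0, 0],
    [0, 0, -0.7, 0, 0, 0, 0],
    [0, 0, -0.7, 0, 0, 0, 0],
    [0, 0, -0.7, 0, 0, 0, 0],
    [0, 0, -0.7, 0, 0, 0, 0]
  ]
}}

```text
time: 16.42
position: [0.5991, -0.0488, -0.0057]
tool_rot: [-0.446, -0.542, 0.548, 0.454]
ft_force: [-12.4, -6.7, 1.2]
grip_width: 0.0435
```

```bash
python3 -c "
from h import *
st()"
```

```text
t 16.43 pos [ 0.5991 -0.0488 -0.0057] toj [[-151.9 -131.5]] yawdeg 10.93 F [-12.44  -6.68   1.23] Fj [-13.48  -4.2 ] w 0.04348872472399289 q [-0.27  0.78  1.62 -0.    0.76 -2.02]
```

Call:
{"api": "jog_arm", "payload": {
  "series": [
    [0, 0, 2, 0, 0, 0, 0],
    [0, 0, 4, 0, 0, 0, 0],
    [0, 0, 8, 0, 0, 0, 0],
    [0, 0, 20, 0, 0, 0, 0],
    [0, 0, 40, 0, 0, 0, 0],
    [0, -30, 60, 0, 0, 0, 0],
    [0, -60, 70, 0, 0, 0, 0],
    [0, -60, 70, 0, 0, 0, 0]
  ]
}}

```text
time: 17.42
position: [0.5385, -0.0625, 0.058]
tool_rot: [0.452, 0.546, -0.545, -0.448]
ft_force: [0.1, -0.0, 0.5]
grip_width: 0.0433
```

Run:
```python
from h import *
st()
c=camera("top"); house(c); cv2.imwrite("pics/t13.png",cv2.resize(c["img"][80:230,200:430],(690,450),interpolation=cv2.INTER_CUBIC)[:,:,::-1])
c=camera("scene"); house(c)
```

```text
t 17.43 pos [ 0.5385 -0.0625  0.058 ] toj [[-214.  -133.5]] yawdeg 10.94 F [ 0.09 -0.    0.52] Fj [ 0.09 -0.02] w 0.04332358750055912 q [-0.32  0.62  1.76 -0.    0.75 -2.08]
box top rect (jig mm) [ -60.5 -136.5] [ 88.  121.1] 89.96 n 941 z 0.0591
[[-121.0999984741211, -180.39999389648438], [-0.0, -180.5], [0.0, -92.5], [-121.0999984741211, -92.4000015258789]]
box top rect (jig mm) [ -70.8 -136.7] [ 97.5 147.9] 89.65 n 1709 z 0.0617
[[-145.10000610351562, -185.0], [2.9000000953674316, -185.89999389648438], [3.5, -88.4000015258789], [-144.5, -87.5]]
```

View pics/t13.png

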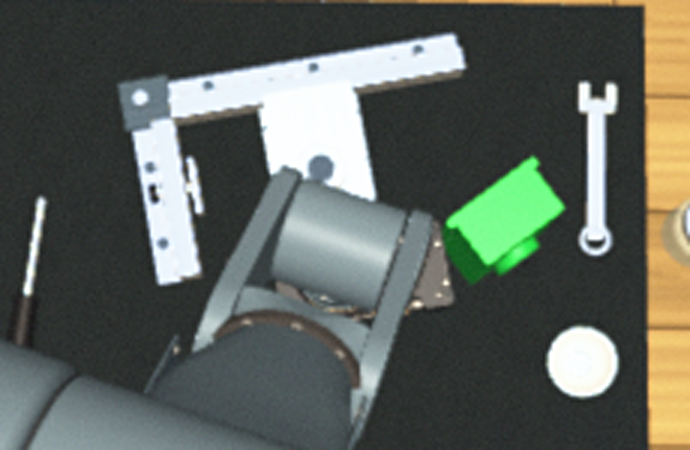

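Flush against the rail: front edge at x=0.0, square within 0.1°, y centre -136.5. Now I'll go round to its −y side.

Run:
```python
from h import *
p=fromj(-62,-198); print(p); goal([*p,.15],JY-np.pi/2); goal([*p,-.006],JY-np.pi/2)
```

```text
[ 0.69993142 -0.09705991]
shift [ -65.4  -93.7 -152.7] rv [2.0000e-03 1.5713e+00 1.0000e-04]
shift [ -65.2   62.3 -152.5] rv [2.0000e-03 1.5713e+00 1.0000e-04]
```

Call:
{"api": "jog_arm", "payload": {
  "series": [
    [0, -40, 0, 0, 0, 0, 0],
    [0, -80, 0, 0, 0, 0, 0],
    [0, -94, -10, 0, 0.15, 0, 0],
    [-10, -94, -25, 0, 0.3, 0, 0],
    [-20, -94, -40, 0, 0.48, 0, 0],
    [-30, -94, -60, 0, 0.66, 0, 0],
    [-40, -94, -80, 0.001, 0.84, 0, 0],
    [-50, -94, -100, 0.001, 1.02, 0, 0],
    [-60, -94, -120, 0.001, 1.2, 0, 0],
    [-65, -94, -140, 0.002, 1.38, 0, 0],
    [-65, -94, -152, 0.002, 1.54, 0, 0],
    [-65, -94, -153, 0.002, 1.571, 0, 0],
    [-65, -94, -153, 0.002, 1.571, 0, 0],
    [-65, -94, -153, 0.002, 1.571, 0, 0]
  ]
}}

```text
time: 19.27
position: [0.6989, -0.0964, 0.149]
tool_rot: [-0.703, -0.067, 0.069, 0.704]
ft_force: [0.0, 0.2, -0.1]
grip_width: 0.0434
```

Run:
```python
from h import *
st()
p=fromj(-62,-198); goal([*p,-.006],JY-np.pi/2)
c=camera("scene"); cv2.imwrite("pics/s14.png",c["img"][100:300,150:500][:,:,::-1].repeat(2,0).repeat(2,1))
```

```text
t 19.27 pos [ 0.6989 -0.0964  0.149 ] toj [[ -62.9 -197.1]] yawdeg -78.99 F [ 0.    0.23 -0.11] Fj [0.05 0.22] w 0.043443324322151596 q [-0.3   0.69  1.25 -0.    1.21 -0.49]
shift [  1.4 155.   -1.1] rv [-0.0016  0.0016 -0.0032]
```

View pics/s14.png

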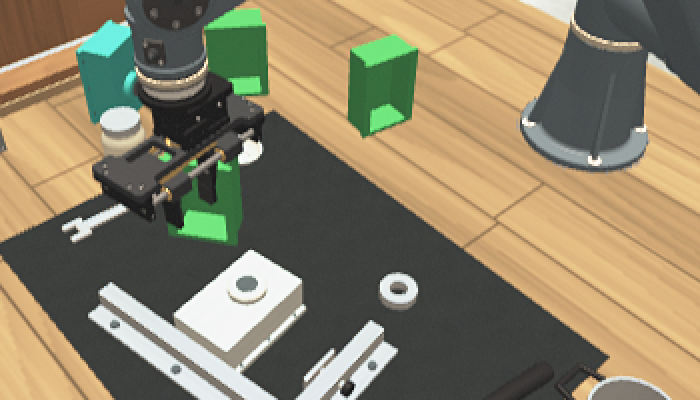

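Call:
{"api": "jog_arm", "payload": {
  "series": [
    [1, 30, -1, 0, 0, 0, 0],
    [1, 60, -1, 0, 0, 0, 0],
    [1, 75, -1, 0, 0, 0, 0],
    [1, 75, -1, 0, 0, 0, 0]
  ]
}}

```text
time: 19.82
position: [0.6996, -0.097, 0.0733]
tool_rot: [-0.703, -0.066, 0.069, 0.705]
ft_force: [-0.2, -0.9, -0.3]
grip_width: 0.0438
```

Run:
```python
from h import *
st()
p=fromj(-62,-198); goal([*p,-.006],JY-np.pi/2)
c=camera("scene"); cv2.imwrite("pics/s15.png",c["img"][100:300,150:500][:,:,::-1].repeat(2,0).repeat(2,1))
c=camera("top"); cv2.imwrite("pics/t15.png",cv2.resize(c["img"][80:230,200:430],(690,450),interpolation=cv2.INTER_CUBIC)[:,:,::-1])
```

```text
t 19.82 pos [ 0.6996 -0.097   0.0733] toj [[ -62.3 -197.9]] yawdeg -79.05 F [-0.24 -0.86 -0.27] Fj [-0.39 -0.8 ] w 0.043758737820531975 q [-0.3   0.77  1.3   0.    1.07 -0.49]
shift [ 0.7 79.3 -0.3] rv [-0.0024  0.0005 -0.0045]
```

View pics/s15.png

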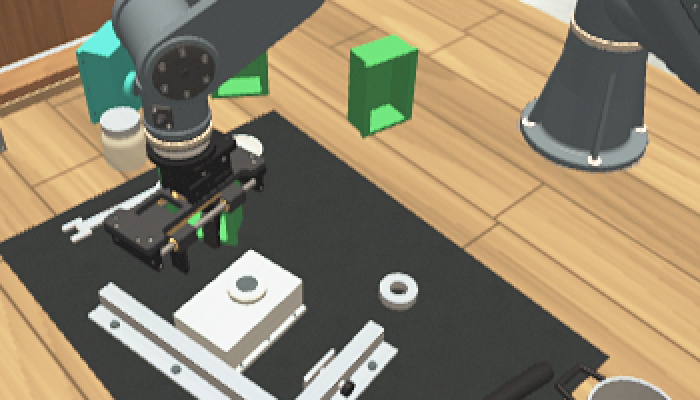

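View pics/t15.png

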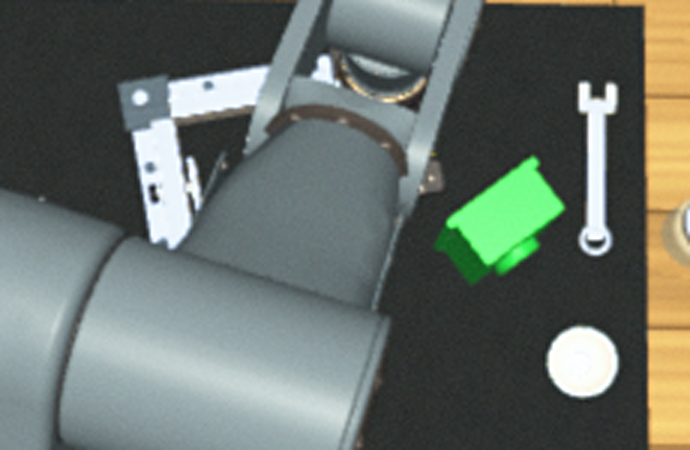

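The gripper's corner (440,185) clears the green look-alike's corner (448,215). I'll continue down.

Call:
{"api": "jog_arm", "payload": {
  "series": [
    [0.5, 25, 0, 0, 0, 0, 0],
    [0.5, 50, 0, 0, 0, 0, 0],
    [0.5, 65, 0, 0, 0, 0, 0],
    [0.5, 74, 0, 0, 0, 0, 0],
    [0.5, 79, 0, 0, 0, 0, 0],
    [0.5, 79, 0, 0, 0, 0, 0]
  ]
}}

```text
time: 20.68
position: [0.7011, -0.0971, -0.0043]
tool_rot: [-0.704, -0.067, 0.068, 0.704]
ft_force: [-0.6, 0.2, -0.4]
grip_width: 0.0436
```

Run:
```python
from h import *
st()
c=camera("scene"); house(c); cv2.imwrite("pics/s16.png",c["img"][100:300,150:500][:,:,::-1].repeat(2,0).repeat(2,1))
```

```text
t 20.68 pos [ 0.7011 -0.0971 -0.0043] toj [[ -60.9 -198.3]] yawdeg -79.06 F [-0.64  0.24 -0.39] Fj [-0.59  0.36] w 0.04359730898243565 q [-0.3   0.87  1.33  0.    0.94 -0.49]
box top rect (jig mm) [ -70.7 -137.2] [ 96.5 148.2] 89.68 n 1706 z 0.0616
[[-145.0, -185.0], [3.200000047683716, -185.89999389648438], [3.700000047683716, -89.4000015258789], [-144.5, -88.5999984741211]]
```

View pics/s16.png

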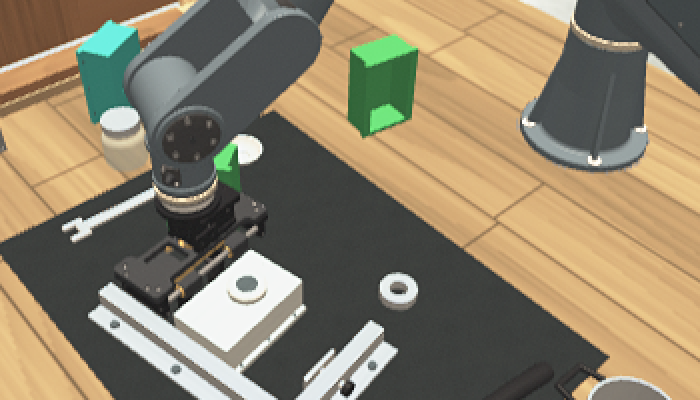

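Call:
{"api": "jog_arm", "payload": {
  "series": [
    [0, 0, 3, 0, 0, 0, 0],
    [0, 0, 5, 0, 0, 0, 0],
    [0, 0, 7, 0, 0, 0, 0],
    [0, 0, 9, 0, 0, 0, 0],
    [0, 0, 12, 0, 0, 0, 0],
    [0, -0.5, 15, 0, 0, 0, 0],
    [0, -0.5, 18, 0, 0, 0, 0]
  ]
}}

```text
time: 21.6
position: [0.6977, -0.0793, -0.004]
tool_rot: [-0.704, -0.067, 0.068, 0.704]
ft_force: [1.1, -3.5, 0.7]
grip_width: 0.0436
```

Run:
```python
from h import *
st()
c=camera("scene"); house(c)
```

```text
t 21.60 pos [ 0.6977 -0.0793 -0.004 ] toj [[ -60.8 -180.2]] yawdeg -79.05 F [ 1.14 -3.49  0.67] Fj [ 0.46 -3.64] w 0.0436428659114296 q [-0.27  0.87  1.35 -0.    0.93 -0.46]
box top rect (jig mm) [ -70.9 -123.3] [148.1  96.3] 0.1 n 1731 z 0.0615
[[-145.0, -75.30000305175781], [-144.8000030517578, -171.60000610351562], [3.299999952316284, -171.3000030517578], [3.0999999046325684, -75.0]]
```

Sliding smoothly at 3.6 N, staying square. About 55–60 mm to go; the first 40 mm is free whatever the pad setting.

Call:
{"api": "jog_arm", "payload": {
  "series": [
    [0, 0, 4, 0, 0, 0, 0],
    [0, 0, 8, 0, 0, 0, 0],
    [0, 0, 12, 0, 0, 0, 0],
    [0, 0, 16, 0, 0, 0, 0],
    [0, 0, 20, 0, 0, 0, 0],
    [0, 0, 24, 0, 0, 0, 0],
    [0, 0, 28, 0, 0, 0, 0],
    [0, 0, 32, 0, 0, 0, 0],
    [0, 0, 36, 0, 0, 0, 0],
    [0, 0, 38, 0, 0, 0, 0],
    [0, 0, 40, 0, 0, 0, 0]
  ]
}}

```text
time: 23.02
position: [0.6898, -0.04, -0.004]
tool_rot: [-0.704, -0.067, 0.068, 0.704]
ft_force: [0.8, -3.8, 0.4]
grip_width: 0.0438
```

Run:
```python
from h import *
st()
c=camera("scene"); house(c); cv2.imwrite("pics/s17.png",c["img"][100:300,150:500][:,:,::-1].repeat(2,0).repeat(2,1))
```

```text
t 23.02 pos [ 0.6898 -0.04   -0.004 ] toj [[ -61.1 -140.1]] yawdeg -79.05 F [ 0.79 -3.77  0.38] Fj [ 0.06 -3.85] w 0.04383844243091783 q [-0.22  0.86  1.38  0.    0.91 -0.41]
box top rect (jig mm) [-71.3 -83.5] [ 95.5 147.6] 89.96 n 1795 z 0.0616
[[-145.10000610351562, -131.1999969482422], [2.5, -131.3000030517578], [2.5, -35.79999923706055], [-145.0, -35.70000076293945]]
```

View pics/s17.png

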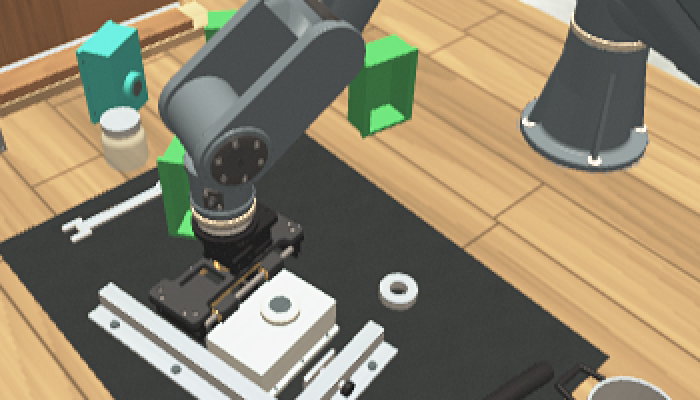

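Call:
{"api": "jog_arm", "payload": {
  "series": [
    [0, 0, 2, 0, 0, 0, 0],
    [0, 0, 4, 0, 0, 0, 0],
    [0, 0, 6, 0, 0, 0, 0],
    [0, 0, 8, 0, 0, 0, 0],
    [0, 0, 10, 0, 0, 0, 0],
    [0, 0, 11, 0, 0, 0, 0],
    [0, 0, 12, 0, 0, 0, 0]
  ]
}}

```text
time: 23.95
position: [0.6875, -0.0282, -0.004]
tool_rot: [-0.704, -0.067, 0.068, 0.704]
ft_force: [0.7, -4.0, 0.7]
grip_width: 0.0436
```

```bash
python3 -c "
from h import *
st()"
```

```text
t 23.95 pos [ 0.6875 -0.0282 -0.004 ] toj [[ -61.1 -128.1]] yawdeg -79.05 F [ 0.72 -3.96  0.69] Fj [-0.04 -4.03] w 0.043601742028513184 q [-0.2   0.85  1.39  0.    0.9  -0.39]
```

Call:
{"api": "jog_arm", "payload": {
  "series": [
    [0, 0, 1, 0, 0, 0, 0],
    [0, 0, 2, 0, 0, 0, 0],
    [0, 0, 3, 0, 0, 0, 0],
    [0, 0, 4, 0, 0, 0, 0]
  ]
}}

```text
time: 24.45
position: [0.6868, -0.0243, -0.004]
tool_rot: [-0.704, -0.067, 0.068, 0.704]
ft_force: [0.7, -3.2, 0.9]
grip_width: 0.0433
```

```bash
python3 -c "
from h import *
st()"
```

```text
t 24.45 pos [ 0.6868 -0.0243 -0.004 ] toj [[ -61.1 -124.1]] yawdeg -79.06 F [ 0.69 -3.16  0.85] Fj [ 0.07 -3.24] w 0.04329115548052625 q [-0.2   0.85  1.39  0.    0.9  -0.39]
```

Call:
{"api": "jog_arm", "payload": {
  "series": [
    [0, 0, 1, 0, 0, 0, 0],
    [0, 0, 2, 0, 0, 0, 0],
    [0, 0, 3, 0, 0, 0, 0]
  ]
}}

```text
time: 24.82
position: [0.6862, -0.0214, -0.004]
tool_rot: [-0.704, -0.067, 0.068, 0.704]
ft_force: [1.0, -4.0, 0.5]
grip_width: 0.0437
```

```bash
python3 -c "
from h import *
st()"
```

```text
t 24.82 pos [ 0.6862 -0.0214 -0.004 ] toj [[ -61.1 -121.1]] yawdeg -79.06 F [ 0.96 -4.04  0.46] Fj [ 0.17 -4.15] w 0.043688914947602735 q [-0.19  0.85  1.39  0.    0.9  -0.38]
```

Call:
{"api": "jog_arm", "payload": {
  "series": [
    [0, 0, 0.8, 0, 0, 0, 0],
    [0, 0, 1.6, 0, 0, 0, 0]
  ]
}}

```text
time: 25.08
position: [0.6859, -0.0199, -0.004]
tool_rot: [-0.704, -0.067, 0.068, 0.704]
ft_force: [0.6, -6.1, 1.0]
grip_width: 0.0436
```

```bash
python3 -c "
from h import *
st()"
```

```text
t 25.07 pos [ 0.6859 -0.0199 -0.004 ] toj [[ -61.1 -119.6]] yawdeg -79.05 F [ 0.64 -6.07  1.05] Fj [-0.52 -6.08] w 0.04364453806687195 q [-0.19  0.85  1.39  0.    0.9  -0.38]
```

Call:
{"api": "jog_arm", "payload": {
  "series": [
    [0, 0, 0.8, 0, 0, 0, 0],
    [0, 0, 1.6, 0, 0, 0, 0]
  ]
}}

```text
time: 25.32
position: [0.6859, -0.0198, -0.0039]
tool_rot: [0.704, 0.067, -0.068, -0.703]
ft_force: [0.6, -9.0, 1.2]
grip_width: 0.0434
```

```bash
python3 -c "
from h import *
st()"
```

```text
t 25.32 pos [ 0.6859 -0.0198 -0.0039] toj [[ -61.1 -119.5]] yawdeg -79.03 F [ 0.59 -9.    1.22] Fj [-1.12 -8.95] w 0.04343800047142197 q [-0.19  0.85  1.39 -0.    0.9  -0.38]
```

Movement stops at −119.5: pad contact. I'll press up to about 13 N and hold.

Call:
{"api": "jog_arm", "payload": {
  "series": [
    [0, 0, 1, 0, 0, 0, 0],
    [0, 0, 2, 0, 0, 0, 0],
    [0, 0, 2, 0, 0, 0, 0]
  ]
}}

```text
time: 25.7
position: [0.686, -0.0198, -0.0035]
tool_rot: [0.705, 0.067, -0.068, -0.702]
ft_force: [0.9, -11.2, 1.4]
grip_width: 0.0432
```

```bash
python3 -c "
from h import *
st()"
```

```text
t 25.70 pos [ 0.686  -0.0198 -0.0035] toj [[ -61.  -119.5]] yawdeg -79.01 F [  0.94 -11.17   1.45] Fj [ -1.19 -11.15] w 0.04323012910797122 q [-0.19  0.85  1.39 -0.01  0.9  -0.38]
```

Call:
{"api": "jog_arm", "payload": {
  "series": [
    [0, 0, 0.8, 0, 0, 0, 0],
    [0, 0, 1.5, 0, 0, 0, 0],
    [0, 0, 1.5, 0, 0, 0, 0],
    [0, 0, 1.5, 0, 0, 0, 0],
    [0, 0, 1.5, 0, 0, 0, 0],
    [0, 0, 1.5, 0, 0, 0, 0]
  ]
}}

```text
time: 26.45
position: [0.686, -0.0197, -0.0033]
tool_rot: [0.706, 0.067, -0.068, -0.702]
ft_force: [0.6, -14.6, 2.2]
grip_width: 0.0434
```

```bash
python3 -c "
from h import *
st()
house(camera('scene'))"
```

```text
t 26.45 pos [ 0.686  -0.0197 -0.0033] toj [[ -61.  -119.4]] yawdeg -79.00 F [  0.58 -14.62   2.16] Fj [ -2.21 -14.47] w 0.043432344433396976 q [-0.19  0.85  1.39 -0.01  0.9  -0.38]
box top rect (jig mm) [-71.4 -62.6] [148.3  95.6] 0.24 n 1827 z 0.0619
[[-145.8000030517578, -15.100000381469727], [-145.39999389648438, -110.69999694824219], [2.9000000953674316, -110.0999984741211], [2.5, -14.5]]
```

Pressed at 14.5 N against about 4 N for sliding, and held. Now I'll release, back off and clear the view.

Call:
{"api": "jog_arm", "payload": {
  "series": [
    [0, 0, -2, 0, 0, 0, 0],
    [0, 0, -4, 0, 0, 0, 0],
    [0, 0, -6, 0, 0, 0, 0],
    [0, 0, -10, 0, 0, 0, 0],
    [0, 0, -18, 0, 0, 0, 0],
    [0, -10, -30, 0, 0, 0, 0],
    [0, -50, -35, 0, 0, 0, 0],
    [0, -100, -35, 0, 0, 0, 0],
    [0, -150, -35, 0, 0, 0, 0],
    [-60, -180, -60, 0, 0, 0, 0],
    [-120, -180, -100, 0, 0, 0, 0],
    [-180, -180, -140, 0, 0, 0, 0],
    [-220, -180, -180, 0, 0, 0, 0],
    [-220, -180, -180, 0, 0, 0, 0]
  ]
}}

```text
time: 28.25
position: [0.5014, -0.2366, 0.1774]
tool_rot: [0.704, 0.065, -0.067, -0.704]
ft_force: [0.2, 0.3, 1.0]
grip_width: 0.0431
```

Run:
```python
from h import *
st()
c=camera("top"); house(c); cv2.imwrite("pics/t18.png",cv2.resize(c["img"][80:230,200:430],(690,450),interpolation=cv2.INTER_CUBIC)[:,:,::-1])
c=camera("scene"); house(c); cv2.imwrite("pics/s18.png",c["img"][100:300,150:500][:,:,::-1].repeat(2,0).repeat(2,1))
```

```text
t 28.25 pos [ 0.5014 -0.2366  0.1774] toj [[-283.3 -297.4]] yawdeg -79.29 F [0.23 0.32 0.98] Fj [0.29 0.27] w 0.043078116137873664 q [-0.64  0.46  1.63 -0.    1.06 -0.83]
box top rect (jig mm) [-71.5 -62.2] [141.8  87.9] 0.04 n 1414 z 0.0589
[[-142.5, -18.299999237060547], [-142.39999389648438, -106.0999984741211], [-0.6000000238418579, -106.0], [-0.699999988079071, -18.200000762939453]]
box top rect (jig mm) [-71.2 -63.1] [ 95.4 147.7] 89.93 n 1859 z 0.0615
[[-145.10000610351562, -110.69999694824219], [2.5999999046325684, -110.9000015258789], [2.700000047683716, -15.5], [-145.0, -15.399999618530273]]
```

View pics/t18.png

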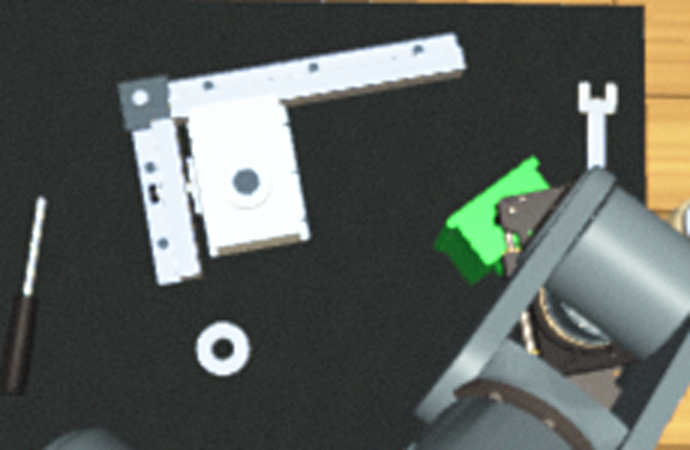

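View pics/s18.png

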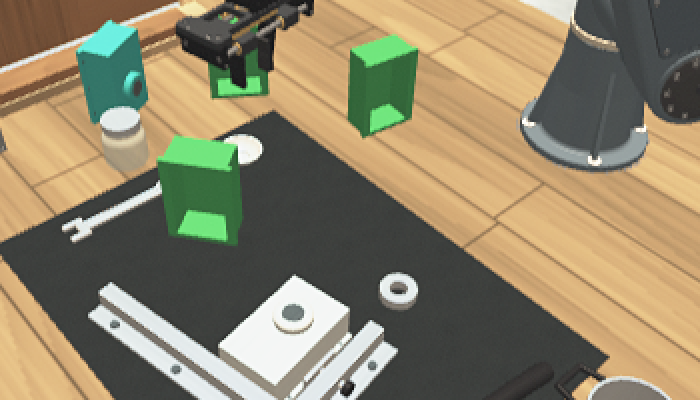

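Seated: front edge 0–0.7 mm off the rail, 0.04–0.1° off square, flange edge about 12 mm short of the stop face (on the pad), gripper clear. Handing in.

```bash
python3 -c "
from h import *
st(); print(hand_in())"
```

```text
t 28.35 pos [ 0.5023 -0.2361  0.1772] toj [[-282.4 -297.1]] yawdeg -79.32 F [ 0.    0.66 -0.38] Fj [0.13 0.65] w 0.04392350787144104 q [-0.64  0.46  1.63 -0.    1.06 -0.83]
the job is handed in; nothing more can be done
None
```

The housing is lying in the corner stop, seated against the long rail and the screw pad, and I handed the job in at about 28 s. I toppled it onto its flanged face, slid it square to the rail and pressed, then slid it along the rail to the pad and pressed again.

| Press | Force | Sliding force before it |
|---|---|---|
| Long rail | about 13.5 N | about 3.4 N |
| Screw pad | about 14.5 N | about 4 N |

**Final checks (top camera):**
- **Lie:** it is flat with the boss up.
- **Rail:** the former top end is about 0.7 mm from the rail, against an allowed 3 mm. It measured 0.0 mm just after the rail press.
- **Squareness:** it is within about 0.1° of square.
- **Pad:** the +y flange edge is about 12 mm short of the short stop's face, which matches the pad seen at about 13 mm.
- **Other things:** the gripper touches nothing. The bearing, cover, screwdriver and spanner look unmoved in the pictures; I did not measure any bystander or re-check the spray can, tin and jar.

**Disagreements:**
- **Fingertips:** they sit about 30 mm short of the reported tool point, so my first approach passed over the housing without touching it. I corrected for this in every later move.
- **Scene camera:** it read the housing's front edge about 3 mm further forward than the top camera did, so I relied on the top view and on contact.
- **Force:** it was only read at the end of each move, and no reading exceeded 15 N. A brief peak between readings, for example as the housing fell, would not have shown.

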